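Wedge the gel tray tight in the casting frame

ROBOT

A 7-joint arm with a two-finger parallel gripper is mounted at the origin on the work surface. World frame = base frame: x ahead of the robot, y to its left, z up, the work surface at z = 0. Lengths are in m, angles in rad, forces in N, time in s.
With the tool pointing down it reaches from about 0.4 to 0.875 m from the base axis. Payload 19.3 kg.
Tool frame: the origin (TCP) lies on the centre line of the jaws, within the pads' length; the fingertips stand 14 mm ahead of it and the grasp point (between the pads) lies 5 mm behind it; x points along the fingers, y is the direction in which the jaws open and shut, and the axes are right-handed (so a half turn about x gives the same grasp; the last joint's range is limited). The gripper opens to 85 mm and grips with 20 to 120 N. Pads are 22 mm wide; open, the fingers measure 114 mm over their backs; the gripper's body (76 mm by 85 mm) begins 54 mm behind the grasp point. The pads swing forward as they close: fully open they stand 13 mm farther back than shut.
Start: joints at [-1.256, 0.521, -0.036, 1.599, 0.021, 1.021, -0.113], TCP at [0.235, 0.579, 0.22] pointing down, gripper open.
Joint ranges: [-2.91, 2.91], [-0.3, 2.13], [-1.5, 1.42], [0.17, 2.43], [-1.26, 4.41], [0.16, 1.93], [-2.52, 2.52]. Speed limits (rad/s): [1.89, 1.89, 2.39, 2.39, 3.01, 3.01, 3.01].

INTERFACE

Orientations are given as [roll, pitch, yaw] about the fixed x, y, z axes, in that order (R = Rz(yaw) Ry(pitch) Rx(roll)).
In Python, from workcell import monitor, optics, bot gives the robot as it stands.
- The arm moves only by the tool arm_command, never from a script. Its arguments are lists of equal length, an entry for each row: "delta_pos": the shift along the tool's x, y, z as a fraction of full scale, a list of three; "rotation": the turn, a rotation vector about the tool's x, y, z as a fraction of full scale, a list of three. In form: {"delta_pos": [[dx, dy, dz], ...], "rotation": [[wx, wy, wz], ...]}. A call has 1 to 10 rows; each row shifts and turns the pose as measured when the row begins, along the tool's axes as they then stand; what a row does not reach is not made up. Full scale, the value 1, is 30 mm for a shift and 6 degrees for a turn. A row lasts 1/10 s, in which the tool goes at most 50 mm and 8.59 degrees, less where a joint would pass 70% of its speed; a pose out of reach is approached as far as the arm can. A call with a number of a shift or a turn outside -1 to 1 is refused whole. A call with a gripper value outside its range is refused whole. "gripper" is the closure, from -1 (fully open) to 1 (shut), so that 0 is half open, set as the call begins (left out, the last holds). The fingers move at their own pace and stop on an object; "grip_force" is the grip in N (left out, the last holds). Time passes only in rows, so rows that do not move let the fingers close. It gives the time, the measured TCP pose, the force and the opening at its end, in the units of the state.
- monitor.observe(): the state, without advancing time (a new reading comes with each control period).
- optics.grab_frame(name): name is "scene" or "top" or "wrist"; returns the picture (420x560x3 uint8, red, green, blue); there is no depth.
- optics.camera_params(name): a dict with "fx", "fy", "cx", "cy" (pixels), "dist_coeffs" ([k1, k2, p1, p2, k3] as OpenCV has them; the pictures are not rectified), "origin" and "rotation" of the camera in the world. Camera axes: x right, y down, z forward; pixel columns grow to the right and rows downward; lengths in m; the calibration is good to about 2 mm. A picture is of the moment at which its call begins: read the wrist's pose just before it. camera_params takes no time and is no camera call; for the wrist camera it gives the pose at the moment of the call.
- bot.job_done(): hands the job in, once; it reports no verdict.
The state is a dict: "clock": time; "qpos": joint angles; "qd": joint speeds; "joint_efforts": joint torques, N m; "position": TCP position; "tool_rot": TCP orientation; "force": force on the tool from outside, world axes, zero at the start; "moment": the same for the moment, N m; "grip_width": finger opening in m.
Only numpy, scipy, OpenCV 4.12 (cv2) and the standard library are available. Lean on these libraries where they do the work, as an engineer would, in place of code of your own. Each camera call takes 0.05 s, during which the arm holds its last target. There are 200 camera calls.

TASK

Make the gel caster ready to pour: first slide the loose blue dam up against the gel tray, so that the tray's far end meets the black gasket on the fixed wall; then take the orange wedge from its grey caddy, lay its nose in the gap between dam and end stop, and drive it in by its head until tight - the gasket squeezed about 4 mm, the wedge's black line at the end stop's front edge. Leave wedge and tray lying flat in the frame, and everything else where it stands.

Things in the scene. Friction and masses are not known exactly. Their poses are not given: they have to be found in the camera images.
- caster: Pale grey-green gel casting frame, fixed; origin on the bench. Base plate x -95 to +100 mm, y -100 to +100 mm, top 20 mm above the bench. +x: away from the robot, the way the wedge is driven; +y: the way the dam closes. Along y: end stop, gap, sliding dam, tray, gasket, fixed wall; all but the tray span x -5 to +95 mm, 24 mm high. In front of x = -5 the plate bears only fittings under 5 mm high.
- stop_edge (a point): Front lower corner of the grey end stop, on the plate (20 mm above the bench): caster x = -5, y = -72 mm. From here the stop's face runs straight along caster +x; the gap lies on its +y side, closed by the dam's slanted back. With dam, tray and gasket just touching, the gap is 30 mm wide here, 17.5 mm at its far end (taper 1:8, as the wedge). The stop is 18 mm thick.
- dam (a joint): How far the sliding dam stands forward along caster +y, m: 0 = fully back (gap 13.5 mm wide at the front, too narrow for the wedge), 0.0165 = holding the tray against the unsqueezed gasket, more = gasket squeezed. It slides with 0.4 N of friction and stays where it is left; the tray ahead of it adds about 1 N.
- dam_rib (a point): Centre of the upright finger rib on the dam's top: 50 mm long (caster x), 12 mm thick (caster y), 44 to 66 mm above the bench; this point is at 54 mm. The dam is a blue bar 100 mm long, 24 mm high, 14 mm thick in front and 26.5 mm at the back end; the rib's middle lies 8 mm behind its rubber face that meets the tray.
- gasket (a joint): Squeeze of the black gasket, m: 0 = free, 0.007 at most. It resists with 2 N per mm. Each mm takes 8 mm of wedge travel: the wedge is snug with 80 mm of it inside the gap, squeezes 3 mm at 104 mm, 4 mm at 112 mm (its black line at the stop's front edge). That takes a push of about 8 to 16 N; the wedge then stays by friction.
- gasket_face (a point): Middle of the gasket's free face (caster x = 45, y = 72 mm), 32 mm above the bench: a black rubber strip 90 mm long, 21 mm high, 8 mm thick, on the fixed wall. The tray's +y end must meet it.
- tray_center (a point): Centre, half-way up, of the clear bluish gel tray, loose on the plate between two low guide strips: 70 mm (x) by 100 mm (y), 22 mm high, walls along its sides, open at both ends (y). Its underside is 20 mm above the bench. It starts 0.5 to 3 mm short of the gasket.
- caddy: Grey caddy fixed to the bench: plate 190 mm (x) by 150 mm (y), 6 mm thick, origin on the bench under its centre. The wedge lies on it at y = -30 mm, nose to +x, head sunk in a close pocket 30 mm deep (x -87 to -48), nose in one 20 mm deep (x 47 to 87); only its middle (x -45 to 44) is open at the sides for fingers. A comb lies flat at y = +55 mm.
- wedge_mid (a point): Orange wedge, 150 mm long, 0.14 kg: this point is half-way along, 10 mm above its underside. +x to the nose (+75 mm), +y to the tapered side. Body 20 mm high, 29.4 mm wide here; straight side at y = -14.5 mm, tapered side from y = +5.5 mm at the nose to +21.25 mm at the head (x = -51 mm). Black line at x = -37 mm. Lift it 35 mm straight up out of the caddy.
- wedge_nose (a point): Middle of the wedge's nose face (20 mm wide, 20 mm high), 10 mm above the underside; axes as the wedge.
- wedge_head (a point): Centre of the wedge's head, too wide to enter the gap: 24 mm long (x), 48 mm wide (y), 30 mm high; 15 mm above the underside; axes as the wedge. Flat back face 12 mm behind this point.
- comb_center (a point): White gel comb 110 by 32 mm, 4 mm thick, lying in the caddy beside the wedge; leave it alone.
- marker_center (a point): Marker pen 130 mm long, 12 mm thick, lying on the bench between the caster and the caddy; leave it alone. Centre.
- flask_center (a point): Conical glass flask, 82 mm across, 144 mm high, standing on the left; leave it alone. Centre.
- bottle_center (a point): Amber jar 70 mm across, 140 mm high, standing on the right; leave it alone. Centre.
- tipbox_center (a point): Blue pipette tip box 85 by 120 by 67 mm on the left; leave it alone. Centre.
- beaker_center (a point): Clear beaker 68 mm across, 70 mm high, standing in the middle behind the marker; leave it alone. Centre.
Mind the look-alikes: they are no part of the job. What is shaped like the part that bears wedge_mid but yellow is not meant.

How it is judged:
By the outcome, as a careful person would: the job done as asked, in the order asked, and still so for the second after the job is handed in, with the robot touching nothing.
It also fails if it takes over 72 s, if anything falls off the work surface, if the arm or the gripper's body presses on something with over 40 N, if the wrist force passes 120 N, or if a joint passes its speed limit or range.

## Working session

There is one attempt and no reset: what is moved stays moved. The work goes in short steps, Python scripts to look and compute and a tool call to move; the robot and the scene stay as the last step left them, time stands still between calls to the robot, and variables do not carry over. Pictures are saved under pics/ and viewed, about 8 in all and at most 12, crops included, and the job is handed in when it is done.

Besides the shell and the picture viewer there is one more tool, called after ">>>" in YAML: its name, and indented under it one key for each argument. arm_command: Moves the arm, as the interface text tells. Its arguments: {"type":"object","properties":{"delta_pos":{"type":"array","items":{"type":"array","items":{"type":"number"}}},"rotation":{"type":"array","items":{"type":"array","items":{"type":"number"}}},"gripper":{"type":"number"},"grip_force":{"type":"number"}},"required":["delta_pos","rotation"]}

```bash
mkdir -p pics
python3 - <<'E'
from workcell import monitor, optics, bot
import cv2, json
s=monitor.observe(); print(s)
for n in ("scene","top","wrist"):
    f=optics.grab_frame(n); cv2.imwrite(f"pics/{n}0.png",f[:,:,::-1]); p=optics.camera_params(n); print(n,p)
E
```

```text
{'clock': 0.0, 'qpos': array([-1.2561819 ,  0.52199925, -0.0363438 ,  1.59998392,  0.02118183,
        1.02109231, -0.11276695]), 'qd': array([ 8.63119814e-04,  9.19162971e-04, -3.58725270e-04, -2.60151585e-04,
       -4.96227368e-05, -6.97912843e-04, -4.61607851e-04]), 'joint_efforts': array([ 1.00527996e-03, -9.27119350e+01,  1.98038623e+00, -3.69917679e+01,
        1.78616575e-02,  8.43752583e-03, -4.38187726e-05]), 'position': array([0.23451074, 0.57897233, 0.21984337]), 'tool_rot': array([-1.52155058,  1.56969758, -1.90633765]), 'force': array([1.20016897, 0.57219944, 0.08056761]), 'moment': array([-0.01343624, -0.02886946, -0.00663059]), 'grip_width': 0.08534600218553762}
scene {'fx': 415.74259537130064, 'fy': 415.74259537130064, 'cx': 277.2394939597944, 'cy': 205.04159883271203, 'dist_coeffs': array([-0.10028085,  0.        ,  0.        ,  0.        ,  0.        ]), 'origin': array([ 1.29599122, -0.26162977,  0.84827958]), 'rotation': array([-2.35302595,  0.01814031,  1.20403886])}
top {'fx': 510.3783431680209, 'fy': 510.3783431680209, 'cx': 279.24337510530097, 'cy': 214.7591161529366, 'dist_coeffs': array([-0.01918874,  0.        ,  0.        ,  0.        ,  0.        ]), 'origin': array([ 0.38605085, -0.01099919,  1.34152764]), 'rotation': array([-3.00615898, -0.00359349, -1.55710508])}
wrist {'fx': 374.36758060402326, 'fy': 374.36758060402326, 'cx': 281.5018431131239, 'cy': 203.54842315856519, 'dist_coeffs': array([-0.00281196,  0.        ,  0.        ,  0.        ,  0.        ]), 'origin': array([0.16825954, 0.60797966, 0.37201423]), 'rotation': array([ 2.85023089e+00, -3.99952098e-04,  1.18540028e+00])}
```

Run:
```python
import cv2
f=cv2.imread("pics/top0.png"); cv2.imwrite("pics/top0b.png",cv2.resize(f,(800,600),interpolation=cv2.INTER_CUBIC))
```

```text
(no output)
```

View pics/top0b.png

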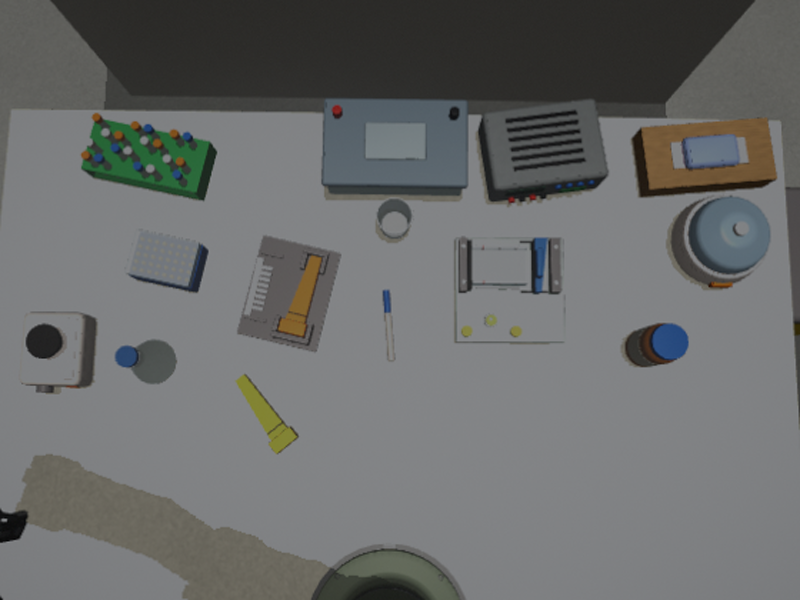

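The top view (800-scale) shows the orange wedge in the grey caddy at about (303,295). The yellow look-alike lies on the bench at (265,415). The orange bar near the pot at (720,285) and the blue objects elsewhere are not parts of the job. The caster is at (510,290), with the blue dam at (541,265). Next is a close crop of both.

```bash
cat > h.py <<'E'
import numpy as np, cv2
from scipy.spatial.transform import Rotation as R
from workcell import monitor, optics, bot
def cam(n, p=None):
    p=p or optics.camera_params(n)
    K=np.array([[p['fx'],0,p['cx']],[0,p['fy'],p['cy']],[0,0,1.]])
    return K,np.array(p['dist_coeffs']),np.array(p['origin']),R.from_euler('xyz',p['rotation']).as_matrix()
def unproj(c,uv,z):
    K,d,o,M=c; q=cv2.undistortPoints(np.array(uv,float).reshape(-1,1,2),K,d).reshape(-1,2)
    r=np.c_[q,np.ones(len(q))]@M.T; z=np.broadcast_to(z,len(q))
    return o+r*((z-o[2])/r[:,2])[:,None]
def proj(c,X):
    K,d,o,M=c; X=(np.array(X,float).reshape(-1,3)-o)@M
    return cv2.projectPoints(X,np.zeros(3),np.zeros(3),K,d)[0].reshape(-1,2)
def frame(x,y,yaw,pts):
    return R.from_euler('z',yaw).apply(np.array(pts,float).reshape(-1,3))+[x,y,0]
E
python3 - <<'E'
import cv2,numpy as np
f=cv2.imread("pics/top0.png")
a=f[155:255,160:245]; b=f[155:255,310:405]
r=lambda i:cv2.resize(i,None,fx=4.4,fy=4.4,interpolation=cv2.INTER_CUBIC)
o=np.hstack([r(a),r(b)]); o=np.clip(o*1.3,0,255).astype('uint8');print(o.shape); cv2.imwrite("pics/c1.png",o)
E
```

```text
(440, 792, 3)
```

View pics/c1.png

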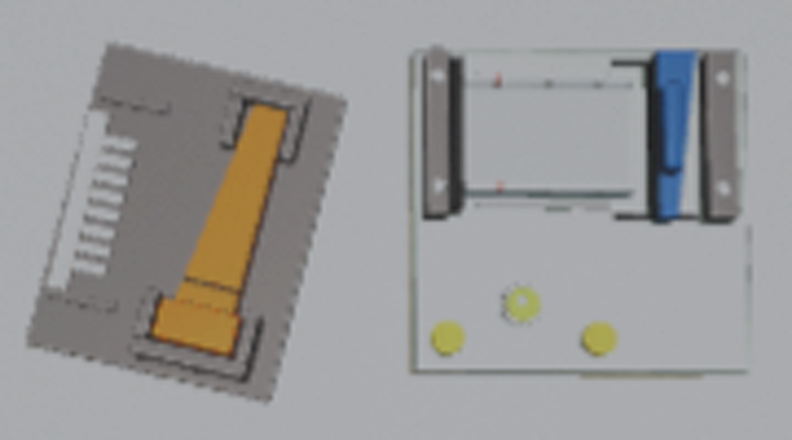

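The chosen wedge is orange, in the grey caddy, head at the lower end (195,320), nose at (268,110), with its black line at (213,285). In the caster, the dam is at (675,140), the stop at (720,130) and the gasket at (455,130). Next I fit the poses.

```bash
cat >> h.py <<'E'
from scipy.optimize import least_squares
def fit(c,uv,pts,g):
    f=lambda p:(proj(c,frame(*p,pts))-uv).ravel()
    s=least_squares(f,g); return s.x, f(s.x).reshape(-1,2)
E
python3 - <<'E'
from h import *
np.set_printoptions(precision=4,suppress=True)
c=cam("top")
A=np.array([[112,42],[348,98],[270,402],[28,346]]); uvA=A/4.4+[160,155]-.4
PA=[[.095,.075,.006],[.095,-.075,.006],[-.095,-.075,.006],[-.095,.075,.006]]
print("caddy",*fit(c,uvA,PA,[.6,.2,0]))
B=np.array([[410,50],[750,50],[748,373],[412,373]]); uvB=(B-[374,0])/4.4+[310,155]-.4
PB=[[.1,.1,.02],[.1,-.1,.02],[-.095,-.1,.02],[-.095,.1,.02]]
x,r=fit(c,uvB,PB,[.6,-.2,0]);print("caster",x,r)
# wedge
W=np.array([[251,104],[288,110],[231,357],[150,335]]);uvW=W/4.4+[160,155]-.4
print(unproj(c,uvW,[.026,.026,.036,.036]))
# rib ends
D=(np.array([[674,82],[672,170]])-[374,0])/4.4+[310,155]-.4
print(unproj(c,D,.066), "rib start (y dam=0?)")
s=monitor.observe(); print(R.from_euler('xyz',s['tool_rot']).as_matrix())
E
```

```text
caddy [ 0.592   0.1897 -0.2221] [[-0.4626  0.0138]
 [ 0.2221  0.138 ]
 [ 0.2491  0.235 ]
 [-0.015  -0.39  ]]
caster [ 0.5995 -0.2155  0.0039] [[ 0.5607 -0.3841]
 [-1.3668  0.4439]
 [ 0.6363  0.357 ]
 [ 0.1514 -0.3988]]
[[0.6598 0.1525 0.026 ]
 [0.6565 0.1303 0.026 ]
 [0.5072 0.1583 0.036 ]
 [0.5194 0.2061 0.036 ]]
[[ 0.6705 -0.2634  0.066 ]
 [ 0.6186 -0.2616  0.066 ]] rib start (y dam=0?)
[[-0.0003  0.3753  0.9269]
 [-0.0008  0.9269 -0.3753]
 [-1.     -0.0009  0.    ]]
```

>>> arm_command:
  delta_pos:
    - [0, 0, 0]
    - [0, 0, 0]
    - [0, 0, 0]
    - [0, 0, 0]
    - [0, -0.74, 0.6]
    - [0, -0.74, 0.6]
    - [0, -0.74, 0.6]
    - [0, -0.74, 0.6]
    - [0, -0.74, 0.6]
    - [0, -0.74, 0.6]
  rotation:
    - [-0.92, 0, 0]
    - [-0.92, 0, 0]
    - [-0.92, 0, 0]
    - [-0.92, 0, 0]
    - [0, 0, 0]
    - [0, 0, 0]
    - [0, 0, 0]
    - [0, 0, 0]
    - [0, 0, 0]
    - [0, 0, 0]

```text
clock: 1.15
position: [0.3443, 0.4449, 0.2172]
tool_rot: [-2.332, 1.565, -2.308]
force: [0.7, 0.1, -0.1]
grip_width: 0.0851
```

>>> arm_command:
  delta_pos:
    - [0, -0.74, 0.6]
    - [0, -0.74, 0.6]
    - [0, -0.74, 0.6]
    - [0, -0.74, 0.6]
    - [0, -0.74, 0.6]
    - [0, -0.74, 0.6]
    - [0, -0.74, 0.6]
    - [0, -0.74, 0.6]
    - [0, -0.74, 0.6]
    - [0, -0.74, 0.6]
  rotation:
    - [0, 0, 0]
    - [0, 0, 0]
    - [0, 0, 0]
    - [0, 0, 0]
    - [0, 0, 0]
    - [0, 0, 0]
    - [0, 0, 0]
    - [0, 0, 0]
    - [0, 0, 0]
    - [0, 0, 0]

```text
clock: 2.15
position: [0.5357, 0.2164, 0.2164]
tool_rot: [-2.369, 1.563, -2.345]
force: [-0.2, 1.3, -0.2]
grip_width: 0.0854
```

```bash
cat >> h.py <<'E'
def snap(n,name):
    p=optics.camera_params(n); f=optics.grab_frame(n)[:,:,::-1].copy()
    cv2.imwrite(f"pics/{name}.png",f); return cam(n,p),f
E
python3 - <<'E'
from h import *
import pickle
c,f=snap("wrist","w1"); pickle.dump(c,open("w1.pkl","wb"))
cv2.imwrite("pics/w1b.png",cv2.resize(f,(800,600),interpolation=cv2.INTER_CUBIC))
print(c[2],R.from_euler('xyz',monitor.observe()['tool_rot']).as_matrix())
E
```

```text
[0.46486899 0.2169286  0.3688038 ] [[-0.00438756 -0.01970449  0.99979622]
 [-0.00793196  0.99977508  0.01966927]
 [-0.99995892 -0.00784404 -0.00454287]]
```

View pics/w1b.png

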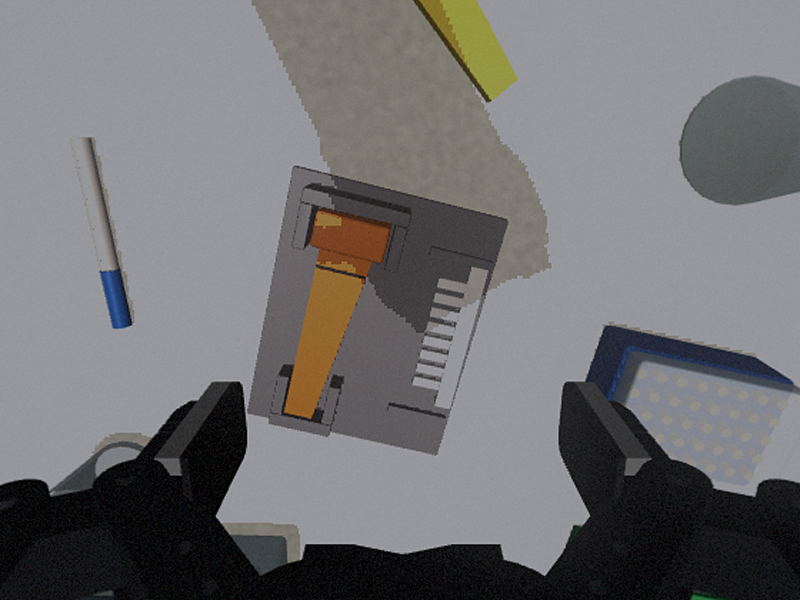

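The caddy fills the centre of the wrist view. Its plate corners (800-scale) are (294,166), (508,219), (437,455) and (249,413). The wedge's black line runs (317,268)–(364,277), and its nose's top edge is at (284,413)–(312,419).

Run:
```python
from h import *
import pickle
np.set_printoptions(precision=4,suppress=True)
c=pickle.load(open("w1.pkl","rb"))
s=lambda a:(np.array(a)+.5)*.7-.5
P=[[-.095,-.075,.006],[-.095,.075,.006],[.095,.075,.006],[.095,-.075,.006]]
x,r=fit(c,s([[294,166],[508,219],[437,455],[249,413]]),P,[.59,.19,-.22]);print(x,r)
print("mid from caddy",frame(*x,[[0,-.03,.016]]))
W=[[-.037,-.0145,.026],[-.037,.0195,.026],[.075,-.0145,.026],[.075,.0055,.026]]
x,r=fit(c,s([[317,268],[364,277],[284,413],[312,419]]),W,[.59,.16,-.22]);print("wedge",x,r)
```

```text
[ 0.5953  0.1959 -0.2167] [[-0.9045 -0.7044]
 [ 1.3223 -0.0114]
 [ 0.7928  0.4808]
 [-1.2235  0.7722]]
mid from caddy [[0.5889 0.1666 0.016 ]]
wedge [ 0.5893  0.1659 -0.2214] [[-1.181  -1.3288]
 [ 1.0751  0.8753]
 [ 0.2895  0.2533]
 [-0.1694  0.3276]]
```

>>> arm_command:
  delta_pos:
    - [0, -0.97, 0.09]
    - [0, -0.97, 0.09]
    - [0, -0.97, 0.09]
    - [0, -0.97, 0.09]
    - [0, -0.97, 0.09]
    - [0, -0.97, 0.09]
    - [0, -0.97, 0.09]
    - [0, -0.97, 0.09]
    - [0, -0.97, 0.09]
    - [0, -0.97, 0.09]
  rotation:
    - [0.19, -0.04, 0.08]
    - [0, 0, 0]
    - [0, 0, 0]
    - [0, 0, 0]
    - [0, 0, 0]
    - [0, 0, 0]
    - [0, 0, 0]
    - [0, 0, 0]
    - [0, 0, 0]
    - [0, 0, 0]

```text
clock: 3.2
position: [0.5655, -0.0871, 0.2142]
tool_rot: [2.685, 1.567, 2.688]
force: [1.1, -0.2, -0.5]
grip_width: 0.0853
```

>>> arm_command:
  delta_pos:
    - [0, -0.97, 0.09]
    - [0, -0.97, 0.09]
    - [0, -0.97, 0.09]
    - [0, -0.97, 0.09]
    - [0, -0.97, 0.09]
    - [0, 0, 0]
  rotation:
    - [0, 0, 0]
    - [0, 0, 0]
    - [0, 0, 0]
    - [0, 0, 0]
    - [0, 0, 0]
    - [0, 0, 0]
  gripper: 0

```text
clock: 3.8
position: [0.578, -0.242, 0.2127]
tool_rot: [3.059, 1.565, 3.057]
force: [-1.7, -0.5, -0.3]
grip_width: 0.0427
```

Run:
```python
from h import *
import pickle
c,f=snap("wrist","w2"); pickle.dump(c,open("w2.pkl","wb"))
cv2.imwrite("pics/w2b.png",cv2.resize(f,(800,600),interpolation=cv2.INTER_CUBIC))
s=monitor.observe();print(s['position'],s['force'],s['grip_width'],R.from_euler('xyz',s['tool_rot']).as_matrix())
```

```text
[ 0.57816392 -0.23972673  0.21261557] [ 0.63410796  0.71767031 -0.05985797] 0.04295003846777554 [[-5.60555347e-03  4.87527778e-04  9.99984170e-01]
 [ 1.73468844e-03  9.99998381e-01 -4.77810664e-04]
 [-9.99982784e-01  1.73198259e-03 -5.60639010e-03]]
```

View pics/w2b.png

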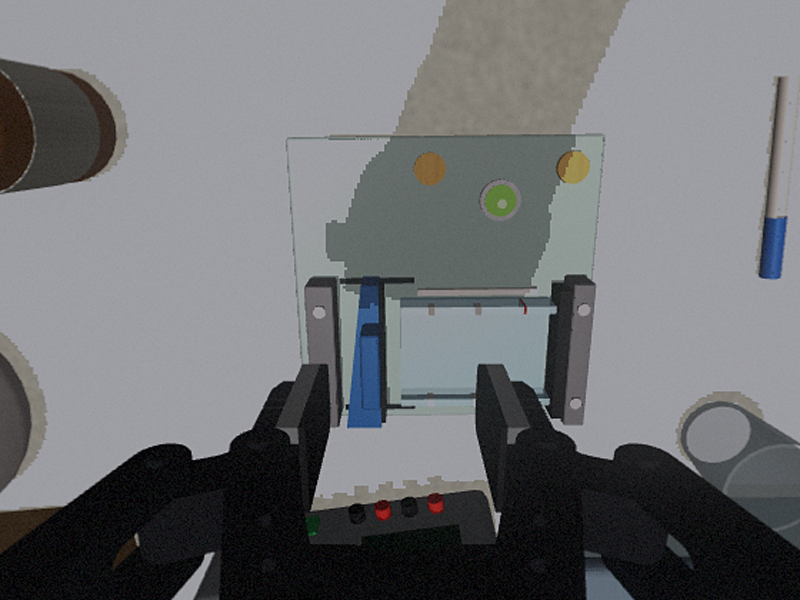

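Run:
```python
import cv2
f=cv2.imread("pics/w2.png")[175:315,205:425]
f=cv2.convertScaleAbs(f,alpha=1.6)
cv2.imwrite("pics/w2c.png",cv2.resize(f,None,fx=3.6,fy=3.6,interpolation=cv2.INTER_CUBIC))
```

```text
(no output)
```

View pics/w2c.png

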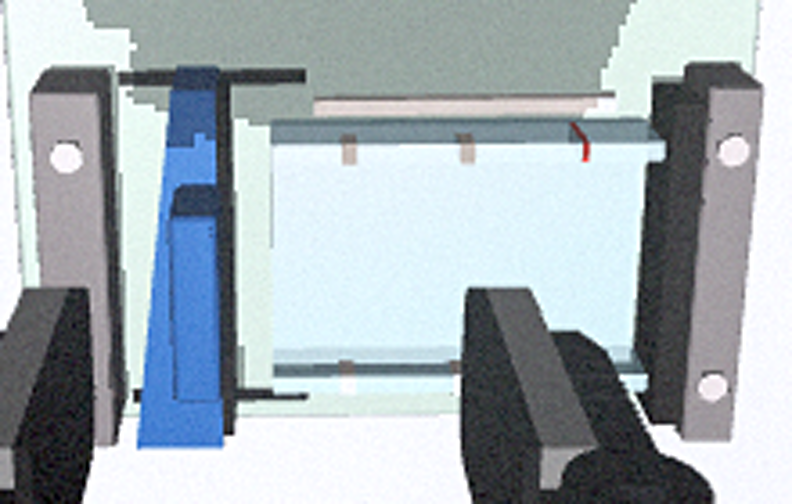

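The crop shows:
- stop top front corners at (32,92) and (98,92)
- stop inner far corner at (117,445)
- wall top front outer corner at (762,90)
- wall far outer corner at (733,438)
- rib top (172,214)–(220,215) in front to (175,400)–(220,402) behind

There is a visible space between dam and tray.

Run:
```python
from h import *
import pickle
np.set_printoptions(precision=4,suppress=True)
c=pickle.load(open("w2.pkl","rb"))
s=lambda a:(np.array(a)+.5)*.7-.5
k=lambda a:np.array([205,175])+(np.array(a)+.5)/3.6-.5
uv=np.vstack([s([[287,138],[604,135]]),k([[32,92],[98,92],[117,445]])])
P=[[-.095,-.1,.02],[-.095,.1,.02],[-.005,-.090,.044],[-.005,-.072,.044],[.095,-.072,.044]]
x,r=fit(c,uv,P,[.6,-.21,0]);print(x,r)
X=unproj(c,k([[172,214],[220,215],[175,400],[220,402],[707,90],[762,90],[683,440],[733,438],[272,130],[272,350],[650,148]]),[.066]*4+[.044]*4+[.03,.03,.042])
print(X); print(R.from_euler('z',-x[2]).apply(X-[x[0],x[1],0]))
```

```text
[ 0.6033 -0.2122  0.0055] [[-1.3084 -0.8495]
 [ 2.5755 -0.6295]
 [-1.459   0.432 ]
 [ 0.3803  0.2667]
 [-0.2096  1.6   ]]
[[ 0.6223 -0.2652  0.066 ]
 [ 0.6226 -0.2539  0.066 ]
 [ 0.6714 -0.2657  0.066 ]
 [ 0.672  -0.2546  0.066 ]
 [ 0.5983 -0.1337  0.044 ]
 [ 0.5984 -0.12    0.044 ]
 [ 0.6959 -0.1316  0.044 ]
 [ 0.6954 -0.1182  0.044 ]
 [ 0.6128 -0.2416  0.03  ]
 [ 0.676  -0.2418  0.03  ]
 [ 0.6141 -0.1461  0.042 ]]
[[ 0.0187 -0.0531  0.066 ]
 [ 0.0191 -0.0417  0.066 ]
 [ 0.0679 -0.0538  0.066 ]
 [ 0.0685 -0.0427  0.066 ]
 [-0.0045  0.0786  0.044 ]
 [-0.0044  0.0922  0.044 ]
 [ 0.0931  0.0802  0.044 ]
 [ 0.0926  0.0935  0.044 ]
 [ 0.0094 -0.0294  0.03  ]
 [ 0.0726 -0.03    0.03  ]
 [ 0.0112  0.0661  0.042 ]]
```

>>> arm_command:
  delta_pos:
    - [0, -0.22, 0.69]
    - [0, -0.22, 0.69]
    - [0, -0.22, 0.69]
    - [0.9, 0, 0]
    - [0.9, 0, 0]
    - [0.9, 0, 0]
    - [0.9, 0, 0]
    - [0.9, 0, 0]
    - [0, 0, 0]
  rotation:
    - [0, 0, 0]
    - [0, 0, 0]
    - [0, 0, 0]
    - [0, 0, 0]
    - [0, 0, 0]
    - [0, 0, 0]
    - [0, 0, 0]
    - [0, 0, 0]
    - [0, 0, 0]
  gripper: 0
  grip_force: 20

```text
clock: 4.75
position: [0.6437, -0.2462, 0.0722]
tool_rot: [2.176, 1.561, 2.185]
force: [-0.6, 0.3, -0.1]
grip_width: 0.0426
```

Run:
```python
from h import *
import pickle
c,f=snap("wrist","w3"); pickle.dump(c,open("w3.pkl","wb"))
g=cv2.convertScaleAbs(f,alpha=1.5)
cv2.imwrite("pics/w3b.png",cv2.resize(g,(800,600),interpolation=cv2.INTER_CUBIC))
s=monitor.observe();print(s['position'],s['force'],s['grip_width'],R.from_euler('xyz',s['tool_rot']).as_matrix())
```

```text
[ 0.64479134 -0.2465728   0.07435257] [ 0.56932034  0.27818305 -0.0167299 ] 0.04241002288295745 [[-0.00304108 -0.00895005  0.99995532]
 [ 0.00700989  0.99993519  0.00897119]
 [-0.99997081  0.00703686 -0.00297814]]
```

View pics/w3b.png

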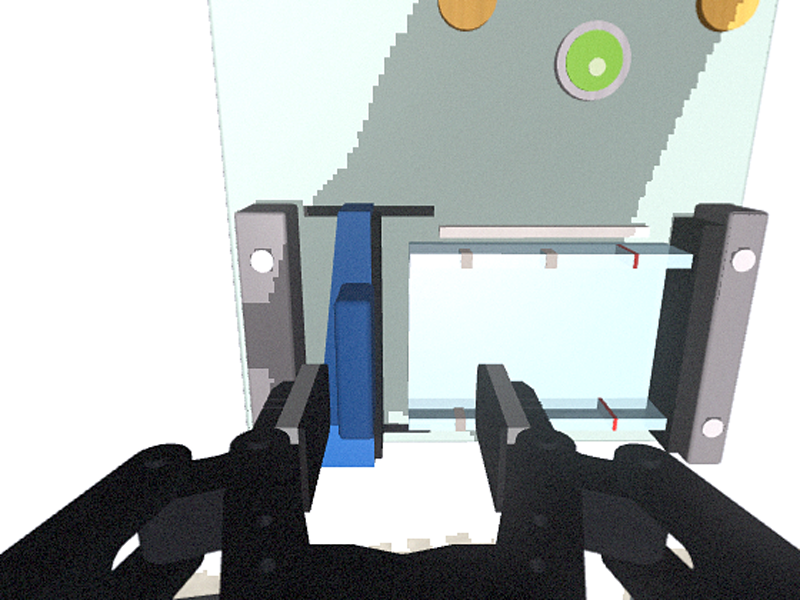

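The rib (337–375, 290–435) stands between the open fingers but left of their middle (403). It is about 13.5 mm toward −y, at y ≈ −0.260, which agrees with the earlier fit.

>>> arm_command:
  delta_pos:
    - [0, -0.25, 0]
    - [0, -0.2, 0]
    - [0, 0, 0]
    - [0.14, 0, 0]
    - [0.14, 0, 0]
    - [0, 0, 0]
  rotation:
    - [0, 0, 0]
    - [0, 0, 0]
    - [0, 0, 0]
    - [0, 0, 0]
    - [0, 0, 0]
    - [0, 0, 0]

```text
clock: 5.4
position: [0.6477, -0.2617, 0.0715]
tool_rot: [0.865, 1.565, 0.874]
force: [0.8, -0.2, -0.2]
grip_width: 0.0426
```

>>> arm_command:
  delta_pos:
    - [0.15, 0, 0]
    - [0.1, 0, 0]
    - [0, 0, 0]
    - [0, 0, 0]
  rotation:
    - [0, 0, 0]
    - [0, 0, 0]
    - [0, 0, 0]
    - [0, 0, 0]

```text
clock: 5.8
position: [0.6476, -0.2612, 0.063]
tool_rot: [0.976, 1.565, 0.985]
force: [0.0, -0.3, 0.5]
grip_width: 0.0429
```

>>> arm_command:
  delta_pos:
    - [0, 0, 0]
    - [0, 0, 0]
    - [0, 0, 0]
    - [0, 0, 0]
    - [0, 0, 0]
    - [0, 0, 0]
  rotation:
    - [0, 0, 0]
    - [0, 0, 0]
    - [0, 0, 0]
    - [0, 0, 0]
    - [0, 0, 0]
    - [0, 0, 0]
  gripper: 1
  grip_force: 20

```text
clock: 6.4
position: [0.6478, -0.2612, 0.0633]
tool_rot: [0.896, 1.564, 0.905]
force: [0.3, -0.0, -0.2]
grip_width: 0.0001
```

Run:
```python
from h import *
c,f=snap("wrist","w4")
g=cv2.convertScaleAbs(f,alpha=1.5)[100:420,80:480]
cv2.imwrite("pics/w4b.png",cv2.resize(g,None,fx=1.8,fy=1.8,interpolation=cv2.INTER_CUBIC))
s=monitor.observe();print(s['position'],s['force'],s['grip_width'],c[2])
```

```text
[ 0.6477533  -0.26120648  0.0633166 ] [-0.26542081  0.62977361  0.33564329] 1.5422802040682182e-05 [ 0.57552535 -0.26122241  0.21508667]
```

View pics/w4b.png

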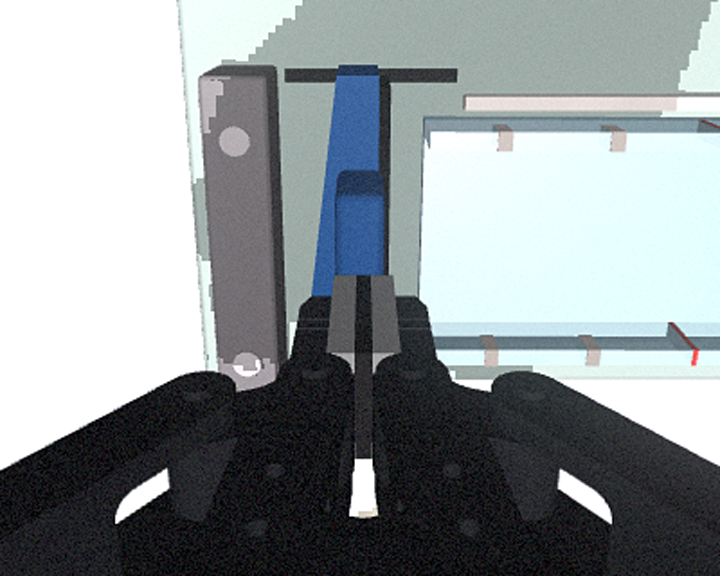

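Run:
```python
from h import *
np.set_printoptions(precision=1,suppress=True)
c=cam("wrist"); s=monitor.observe(); T=R.from_euler('xyz',s['tool_rot']).as_matrix()
v=lambda X:(proj(c,X)-[80,100])*1.8
for a in (.014,0,-.005):
  print(a,v([s['position']+T@[a,y,z] for y in(-.0001,) for z in (-.011,.011)]))
print("rib",v([[x,y,.066] for x in(.622,.672) for y in (-.2658,-.2538)]))
print("rib front base",v([[.622,-.26,.044]]))
print("stop", v(frame(.6033,-.2122,.0055,[[-.005,-.09,.044],[-.005,-.072,.044],[.095,-.072,.044]])))
print(T)
```

```text
0.014 [[356.5 225.8]
 [356.8 302.1]]
0 [[356.  245.6]
 [356.3 327.2]]
-0.005 [[355.8 253.5]
 [356.2 337.2]]
rib [[337.4 190.6]
 [389.2 191. ]
 [337.8 379.1]
 [385.2 379.3]]
rib front base [[362.  165.9]]
stop [[195.5  76. ]
 [266.9  76.2]
 [279.8 415.6]]
[[ 0. -0.  1.]
 [ 0.  1.  0.]
 [-1.  0.  0.]]
```

>>> arm_command:
  delta_pos:
    - [0, 0, 0]
    - [0, 0, 0]
    - [0, 0, 0]
    - [0, 0, 0]
    - [0.15, 0, 0]
    - [0.15, 0, 0]
    - [0.1, 0, 0]
    - [0, 0, 0]
  rotation:
    - [0, 0, 0]
    - [0, 0, 0]
    - [0, 0, 0]
    - [0, 0, 0]
    - [0, 0, 0]
    - [0, 0, 0]
    - [0, 0, 0]
    - [0, 0, 0]
  gripper: 0

```text
clock: 7.25
position: [0.6476, -0.2611, 0.0499]
tool_rot: [0.973, 1.565, 0.982]
force: [-0.6, 0.5, -0.4]
grip_width: 0.0427
```

>>> arm_command:
  delta_pos:
    - [0, 0, 0]
    - [0, 0, 0]
    - [0, 0, 0]
    - [0, 0, 0]
    - [0, 0, 0]
    - [0, 0, 0]
  rotation:
    - [0, 0, 0]
    - [0, 0, 0]
    - [0, 0, 0]
    - [0, 0, 0]
    - [0, 0, 0]
    - [0, 0, 0]
  gripper: 1

```text
clock: 7.85
position: [0.6476, -0.2611, 0.0499]
tool_rot: [0.993, 1.565, 1.003]
force: [0.2, -0.0, -1.2]
grip_width: 0.0112
```

>>> arm_command:
  delta_pos:
    - [0, 0.1, 0]
    - [0, 0.1, 0]
    - [0, 0.1, 0]
    - [0, 0, 0]
    - [0, 0, 0]
  rotation:
    - [0, 0, 0]
    - [0, 0, 0]
    - [0, 0, 0]
    - [0, 0, 0]
    - [0, 0, 0]

```text
clock: 8.35
position: [0.6475, -0.251, 0.0499]
tool_rot: [0.996, 1.565, 1.005]
force: [-0.4, -1.5, -1.3]
grip_width: 0.0111
```

>>> arm_command:
  delta_pos:
    - [0, 0.08, 0]
    - [0, 0, 0]
    - [0, 0, 0]
  rotation:
    - [0, 0, 0]
    - [0, 0, 0]
    - [0, 0, 0]

```text
clock: 8.65
position: [0.6475, -0.2489, 0.0499]
tool_rot: [0.92, 1.565, 0.93]
force: [-0.3, -1.7, -1.8]
grip_width: 0.0107
```

>>> arm_command:
  delta_pos:
    - [0, 0.05, 0]
    - [0, 0, 0]
    - [0, 0, 0]
  rotation:
    - [0, 0, 0]
    - [0, 0, 0]
    - [0, 0, 0]

```text
clock: 8.95
position: [0.6475, -0.2482, 0.0499]
tool_rot: [0.743, 1.565, 0.752]
force: [1.0, -1.7, -2.5]
grip_width: 0.0112
```

>>> arm_command:
  delta_pos:
    - [0, 0.05, 0]
    - [0, 0, 0]
    - [0, 0, 0]
  rotation:
    - [0, 0, 0]
    - [0, 0, 0]
    - [0, 0, 0]

```text
clock: 9.25
position: [0.6475, -0.2475, 0.0499]
tool_rot: [0.55, 1.566, 0.558]
force: [1.3, -3.4, -4.6]
grip_width: 0.0108
```

Run:
```python
from h import *
c,f=snap("wrist","w5")
F=[]
for i in range(4): F.append(monitor.observe()['force']); optics.grab_frame("wrist")
print(np.mean(F,0),np.std(F,0),monitor.observe()['position'],monitor.observe()['grip_width'])
g=cv2.convertScaleAbs(f,alpha=1.5)[100:420,80:480]
cv2.imwrite("pics/w5b.png",cv2.resize(g,None,fx=1.8,fy=1.8,interpolation=cv2.INTER_CUBIC))
```

```text
[ 1.07952861 -4.55508507 -3.65289159] [0.23615547 0.4156023  0.363236  ] [ 0.64747837 -0.24750915  0.04991843] 0.01135837758500201
```

View pics/w5b.png

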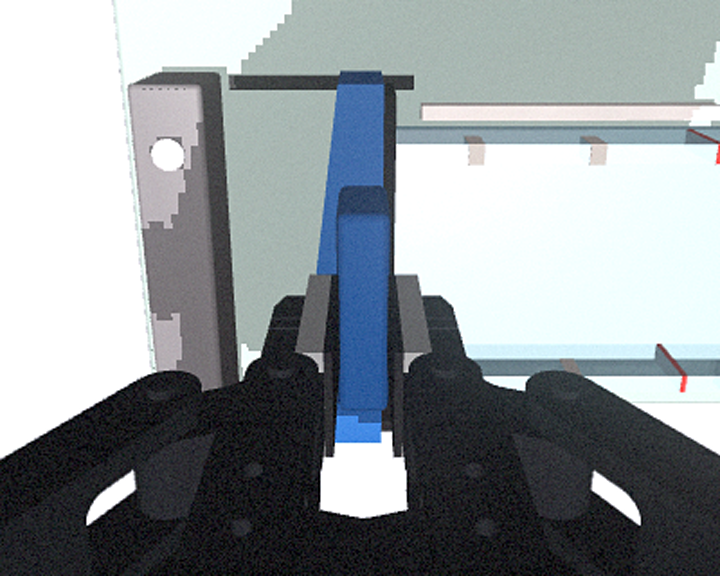

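The fingers hold the rib at (338–388, 190–405) and the dam's face now touches the tray (edge at 395). The y force has risen to about −4.5 N, so the tray meets the gasket. I release, rise, and calibrate the fingertip height with a light touch on empty bench, since the rib grip closed about 15 mm lower than nominal.

>>> arm_command:
  delta_pos:
    - [0, 0, 0]
    - [0, 0, 0]
    - [0, 0, 0]
    - [-0.5, 0, 0]
    - [-1, 0, 0]
    - [-1, 0, 0]
    - [-1, 0, 0]
    - [0, 0.95, -0.6]
    - [0, 0.95, -0.6]
    - [0, 0.95, -0.6]
  rotation:
    - [0, 0, 0]
    - [0, 0, 0]
    - [0, 0, 0]
    - [0, 0, 0]
    - [0, 0, 0]
    - [0, 0, 0]
    - [0, 0, 0]
    - [0, 0, 0]
    - [0, 0, 0]
    - [0, 0, 0]
  gripper: 0

```text
clock: 10.5
position: [0.5924, -0.1619, 0.1664]
tool_rot: [0.396, 1.561, 0.401]
force: [0.2, 0.5, -0.8]
grip_width: 0.0425
```

>>> arm_command:
  delta_pos:
    - [0, 0.95, -0.6]
    - [0, 0.95, -0.6]
    - [0, 0.95, -0.6]
    - [0, 0.95, -0.6]
    - [0, 0.95, -0.6]
    - [0, 0.95, -0.6]
    - [0, 0.95, -0.6]
    - [0, 0.95, -0.6]
    - [0, 0, 0]
    - [0, 0, 0]
  rotation:
    - [0, 0, 0]
    - [0, 0, 0]
    - [0, 0, 0]
    - [0, 0, 0]
    - [0, 0, 0]
    - [0, 0, 0]
    - [0, 0, 0]
    - [0, 0, 0]
    - [0, 0, 0]
    - [0, 0, 0]
  gripper: 1

```text
clock: 11.5
position: [0.4406, 0.0783, 0.1775]
tool_rot: [0.328, 1.548, 0.338]
force: [-0.0, -0.6, 0.2]
grip_width: 0.0003
```

Run:
```python
from h import *
np.set_printoptions(precision=4,suppress=True)
s=monitor.observe();print(s['position'],s['force'],R.from_euler('xyz',s['tool_rot']).as_matrix())
c,f=snap("wrist","w6")
t=optics.grab_frame("top")[:,:,::-1]; cv2.imwrite("pics/top6.png",t)
```

```text
[0.4406 0.0783 0.1775] [-0.0282 -0.561   0.19  ] [[ 0.0215 -0.0105  0.9997]
 [ 0.0076  0.9999  0.0103]
 [-0.9997  0.0073  0.0216]]
```

>>> arm_command:
  delta_pos:
    - [1, 0, 0]
    - [1, 0, 0]
    - [1, 0, 0]
    - [1, 0, 0]
    - [0.3, 0, 0]
    - [0.3, 0, 0]
    - [0, 0, 0]
  rotation:
    - [0.1, 0.2, -0.07]
    - [0, 0, 0]
    - [0, 0, 0]
    - [0, 0, 0]
    - [0, 0, 0]
    - [0, 0, 0]
    - [0, 0, 0]

```text
clock: 12.3
position: [0.4471, 0.0729, 0.0369]
tool_rot: [-0.013, 1.565, -0.025]
force: [-1.1, -1.4, 0.9]
grip_width: 0.0001
```

>>> arm_command:
  delta_pos:
    - [0.2, 0, 0]
    - [0.2, 0, 0]
    - [0, 0, 0]
  rotation:
    - [0, 0, 0]
    - [0, 0, 0]
    - [0, 0, 0]

```text
clock: 12.6
position: [0.4489, 0.073, 0.0263]
tool_rot: [0.093, 1.562, 0.081]
force: [0.7, -0.2, 1.0]
grip_width: -0.0
```

>>> arm_command:
  delta_pos:
    - [0.1, 0, 0]
    - [0.1, 0, 0]
    - [0, 0, 0]
  rotation:
    - [0, 0, 0]
    - [0, 0, 0]
    - [0, 0, 0]

```text
clock: 12.9
position: [0.4494, 0.0732, 0.0206]
tool_rot: [0.118, 1.56, 0.106]
force: [-0.2, -0.1, 0.4]
grip_width: -0.0001
```

>>> arm_command:
  delta_pos:
    - [0.1, 0, 0]
    - [0.1, 0, 0]
    - [0, 0, 0]
  rotation:
    - [0, 0, 0]
    - [0, 0, 0]
    - [0, 0, 0]

```text
clock: 13.2
position: [0.4495, 0.0733, 0.0142]
tool_rot: [0.126, 1.56, 0.114]
force: [0.1, -0.3, 1.6]
grip_width: -0.0002
```

>>> arm_command:
  delta_pos:
    - [0.07, 0, 0]
    - [0, 0, 0]
    - [0, 0, 0]
  rotation:
    - [0, 0, 0]
    - [0, 0, 0]
    - [0, 0, 0]

```text
clock: 13.5
position: [0.4495, 0.0733, 0.0118]
tool_rot: [0.118, 1.56, 0.106]
force: [-0.2, -0.4, -0.9]
grip_width: 0.0004
```

>>> arm_command:
  delta_pos:
    - [0.07, 0, 0]
    - [0, 0, 0]
    - [0, 0, 0]
  rotation:
    - [0, 0, 0]
    - [0, 0, 0]
    - [0, 0, 0]

```text
clock: 13.8
position: [0.4496, 0.0733, 0.0096]
tool_rot: [0.124, 1.56, 0.112]
force: [-0.0, 0.3, -0.1]
grip_width: 0.0002
```

>>> arm_command:
  delta_pos:
    - [0.1, 0, 0]
    - [0, 0, 0]
    - [0, 0, 0]
  rotation:
    - [0, 0, 0]
    - [0, 0, 0]
    - [0, 0, 0]

```text
clock: 14.1
position: [0.4496, 0.0733, 0.0063]
tool_rot: [0.122, 1.56, 0.11]
force: [-0.4, -0.1, 0.6]
grip_width: -0.0001
```

>>> arm_command:
  delta_pos:
    - [0.1, 0, 0]
    - [0, 0, 0]
    - [0, 0, 0]
  rotation:
    - [0, 0, 0]
    - [0, 0, 0]
    - [0, 0, 0]

```text
clock: 14.4
position: [0.4497, 0.0733, 0.003]
tool_rot: [0.125, 1.56, 0.113]
force: [0.2, 0.3, 0.1]
grip_width: 0.0002
```

>>> arm_command:
  delta_pos:
    - [0.1, 0, 0]
    - [0, 0, 0]
    - [0, 0, 0]
  rotation:
    - [0, 0, 0]
    - [0, 0, 0]
    - [0, 0, 0]

```text
clock: 14.7
position: [0.4497, 0.0733, -0.0002]
tool_rot: [0.121, 1.56, 0.109]
force: [-0.1, 0.2, -0.1]
grip_width: 0.0002
```

>>> arm_command:
  delta_pos:
    - [0.08, 0, 0]
    - [0, 0, 0]
    - [0, 0, 0]
  rotation:
    - [0, 0, 0]
    - [0, 0, 0]
    - [0, 0, 0]

```text
clock: 15.0
position: [0.4498, 0.0733, -0.0028]
tool_rot: [0.123, 1.56, 0.112]
force: [-0.4, 0.3, 0.4]
grip_width: 0.0002
```

>>> arm_command:
  delta_pos:
    - [0.08, 0, 0]
    - [0, 0, 0]
    - [0, 0, 0]
  rotation:
    - [0, 0, 0]
    - [0, 0, 0]
    - [0, 0, 0]

```text
clock: 15.3
position: [0.4498, 0.0733, -0.0054]
tool_rot: [0.125, 1.56, 0.113]
force: [-0.1, -0.8, -0.2]
grip_width: 0.0003
```

>>> arm_command:
  delta_pos:
    - [0.08, 0, 0]
    - [0, 0, 0]
    - [0, 0, 0]
  rotation:
    - [0, 0, 0]
    - [0, 0, 0]
    - [0, 0, 0]

```text
clock: 15.6
position: [0.4498, 0.0733, -0.0081]
tool_rot: [0.123, 1.56, 0.111]
force: [-0.3, -0.1, 0.6]
grip_width: 0.0004
```

>>> arm_command:
  delta_pos:
    - [0.08, 0, 0]
    - [0, 0, 0]
    - [0, 0, 0]
  rotation:
    - [0, 0, 0]
    - [0, 0, 0]
    - [0, 0, 0]

```text
clock: 15.9
position: [0.4499, 0.0734, -0.0107]
tool_rot: [0.125, 1.56, 0.113]
force: [-0.3, -0.0, -0.2]
grip_width: 0.0003
```

>>> arm_command:
  delta_pos:
    - [0.08, 0, 0]
    - [0, 0, 0]
    - [0, 0, 0]
  rotation:
    - [0, 0, 0]
    - [0, 0, 0]
    - [0, 0, 0]

```text
clock: 16.2
position: [0.4503, 0.0734, -0.0101]
tool_rot: [0.146, 1.558, 0.134]
force: [0.3, -0.5, 0.4]
grip_width: -0.0001
```

>>> arm_command:
  delta_pos:
    - [0.08, 0, 0]
    - [0, 0, 0]
    - [0, 0, 0]
  rotation:
    - [0, 0, 0]
    - [0, 0, 0]
    - [0, 0, 0]

```text
clock: 16.5
position: [0.4506, 0.0735, -0.0106]
tool_rot: [0.156, 1.557, 0.144]
force: [0.2, 0.1, 0.0]
grip_width: 0.0003
```

Run:
```python
from h import *
np.set_printoptions(precision=4,suppress=True)
c,f=snap("wrist","w7")
t=optics.grab_frame("scene")[:,:,::-1].copy(); cv2.imwrite("pics/s7.png",t)
s=monitor.observe(); print(s['qpos'],s['position'],s['force'],s['joint_efforts'],c[2])
u=proj(cam("scene"),[s['position'],[.45,.073,0]]); print(u)
a,b=np.clip(u[0].astype(int)-[70,75],0,None)
x=cv2.resize(t[b:b+140,a:a+140],(420,420),interpolation=cv2.INTER_CUBIC)
y=cv2.resize(f[200:420,180:380],(382,420))
cv2.imwrite("pics/w7b.png",cv2.convertScaleAbs(np.hstack([x,y]),alpha=1.5)); print(a,b)
```

```text
[-0.292   0.6788 -0.0016  2.1851  0.012   0.2638  1.2537] [ 0.4506  0.0735 -0.0108] [-0.3793  0.0825  5.1576] [  0.0218 -80.9552   3.4027 -11.5031   0.0071  -0.0179  -0.0014] [0.3768 0.0755 0.1404]
[[285.6363 194.4626]
 [285.3981 191.7574]]
215 119
```

View pics/w7b.png

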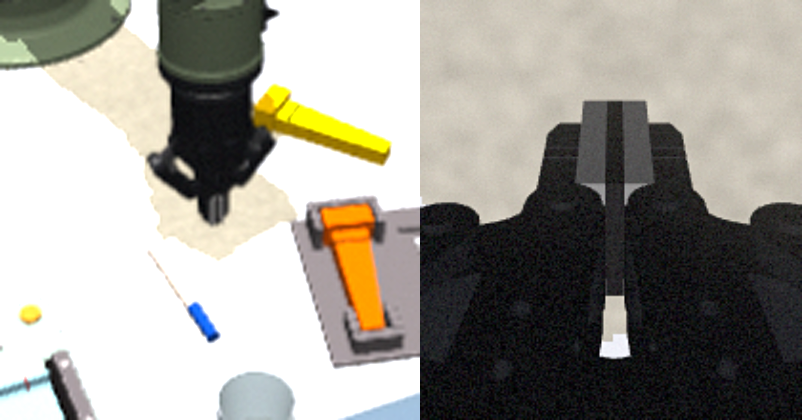

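The fingertips rest on the bench with the TCP reading about −0.0105, so the true tips sit about 10 mm behind the reported TCP. I use that offset from here on. The scene view confirms the orange wedge in its caddy, with the yellow one beside it.

>>> arm_command:
  delta_pos:
    - [-0.5, 0, 0]
    - [-1, 0, 0]
    - [-1, 0, 0]
    - [-1, 0, 0]
    - [-1, 0, 0]
    - [0, 0.65, 0.8]
    - [0, 0.65, 0.8]
    - [0, 0.65, 0.8]
    - [0, 0.65, 0.8]
    - [0, 0.65, 0.8]
  rotation:
    - [0, 0, 0]
    - [0, 0, 0]
    - [0, 0, 0]
    - [0, 0, 0]
    - [0, 0, 0]
    - [0, 0, 0]
    - [0, 0, 0]
    - [0, 0, 0]
    - [0, 0, 0]
    - [0, 0, 0]
  gripper: -0.4

```text
clock: 17.6
position: [0.571, 0.1693, 0.1291]
tool_rot: [0.004, 1.562, -0.012]
force: [-0.1, 0.1, 0.1]
grip_width: 0.0599
```

>>> arm_command:
  delta_pos:
    - [0, 0, 0]
    - [0, 0, 0]
    - [0, 0, 0]
    - [0, 0, 0]
  rotation:
    - [0.7, 0, 0]
    - [0.7, 0, 0]
    - [0.7, 0, 0]
    - [0, 0, 0]

```text
clock: 18.0
position: [0.5729, 0.1726, 0.1262]
tool_rot: [0.238, 1.563, -0.003]
force: [-0.6, 0.4, -0.5]
grip_width: 0.0598
```

```bash
cat >> h.py <<'E'
def err(pos,yaw):
    "tool-frame shift (in 30 mm units) and rotvec (in 6 deg units) to reach pos with tool down, tool z along yaw"
    s=monitor.observe(); T=R.from_euler('xyz',s['tool_rot']).as_matrix()
    c,n=np.cos(yaw),np.sin(yaw); G=np.array([[0,-n,c],[0,c,n],[-1,0,0]])
    return T.T@(np.array(pos)-s['position'])/.03, R.from_matrix(T.T@G).as_rotvec(degrees=True)/6, s
E
python3 - <<'E'
from h import *
np.set_printoptions(precision=4,suppress=True)
d,r,s=err([.5698,.1717,.05],-.22); print(d,r,s['position'],s['force'],s['grip_width'])
c,f=snap("wrist","w8")
import pickle; pickle.dump(c,open("w8.pkl","wb"))
cv2.imwrite("pics/w8b.png",cv2.resize(cv2.convertScaleAbs(f,alpha=1.3),(800,600),interpolation=cv2.INTER_CUBIC))
E
```

```text
[ 2.5405 -0.0577 -0.1131] [-0.1952  0.0703 -0.0163] [0.5729 0.1726 0.1262] [-0.5693  0.3626 -0.5059] 0.059828785030637356
```

View pics/w8b.png

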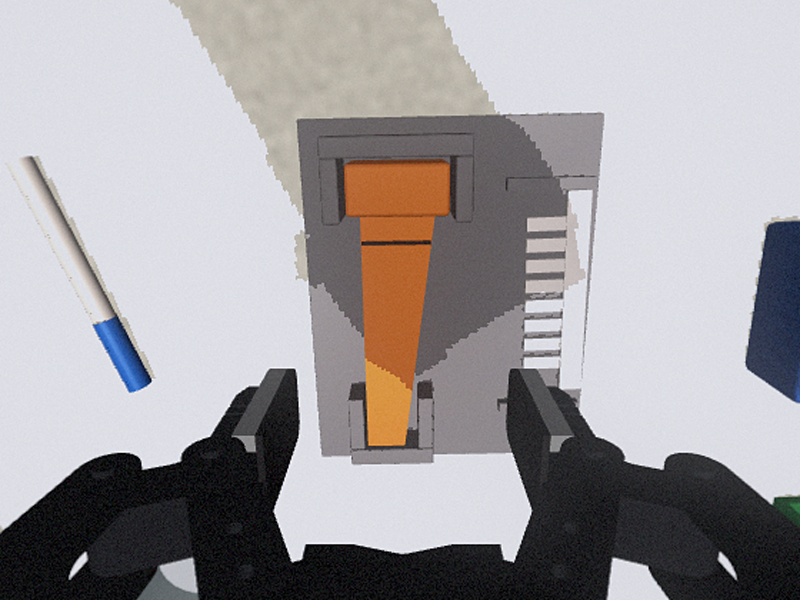

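The wedge is seen close up: black line (362,242)–(432,242), nose top edge (367,445)–(406,444), head (345–450, 163–215). The plate corners are (298,120), (603,113) and (322,457).

Run:
```python
from h import *
import pickle
np.set_printoptions(precision=4,suppress=True)
c=pickle.load(open("w8.pkl","rb"))
s=lambda a:(np.array(a)+.5)*.7-.5
W=[[-.037,-.0145,.026],[-.037,.0195,.026],[.075,-.0145,.026],[.075,.0055,.026]]
x,r=fit(c,s([[362,242],[432,242],[367,445],[406,444]]),W,[.59,.16,-.22]);print("wedge",x,r)
t=frame(*x,[[-.020,.0014,.05]])[0]
d,rv,st=err(t,x[2]); print(t,d,rv)
```

```text
wedge [ 0.5884  0.1661 -0.2327] [[-0.3122 -0.1693]
 [ 0.3875 -0.6063]
 [ 0.6602  0.2599]
 [-0.7441  0.7308]]
[0.5692 0.172  0.05  ] [ 2.5408 -0.0515 -0.1326] [-0.048  0.07  -0.017]
```

>>> arm_command:
  delta_pos:
    - [0.85, -0.02, -0.07]
    - [0.85, -0.02, -0.07]
    - [0.8, 0, 0]
    - [0, 0, 0]
  rotation:
    - [-0.05, 0.07, 0]
    - [0, 0, 0]
    - [0, 0, 0]
    - [0, 0, 0]

```text
clock: 18.45
position: [0.5689, 0.1726, 0.0493]
tool_rot: [1.322, 1.568, 1.099]
force: [-0.8, -0.7, -1.4]
grip_width: 0.0595
```

Run:
```python
from h import *
np.set_printoptions(precision=4,suppress=True)
d,r,s=err([.5692,.172,.001],-.2327); print(d,r,s['position'],s['force'])
```

```text
[ 1.6084 -0.0218  0.0116] [ 0.0989  0.0067 -0.0269] [0.5689 0.1726 0.0493] [-0.7972 -0.6808 -1.4327]
```

>>> arm_command:
  delta_pos:
    - [0.5, -0.02, 0]
    - [0.5, 0, 0]
    - [0.3, 0, 0]
    - [0.2, 0, 0]
    - [0, 0, 0]
  rotation:
    - [0.05, 0, 0]
    - [0, 0, 0]
    - [0, 0, 0]
    - [0, 0, 0]
    - [0, 0, 0]

```text
clock: 18.95
position: [0.57, 0.1722, 0.0031]
tool_rot: [1.058, 1.566, 0.834]
force: [-0.5, 0.0, 0.6]
grip_width: 0.0603
```

>>> arm_command:
  delta_pos:
    - [0, 0, 0]
    - [0, 0, 0]
    - [0, 0, 0]
    - [0, 0, 0]
    - [0, 0, 0]
    - [0, 0, 0]
  rotation:
    - [0, 0, 0]
    - [0, 0, 0]
    - [0, 0, 0]
    - [0, 0, 0]
    - [0, 0, 0]
    - [0, 0, 0]
  gripper: 1
  grip_force: 35

```text
clock: 19.55
position: [0.5707, 0.1722, 0.0048]
tool_rot: [0.878, 1.565, 0.654]
force: [-0.3, -0.6, -1.5]
grip_width: 0.0314
```

>>> arm_command:
  delta_pos:
    - [-0.3, 0, 0]
    - [-0.6, 0, 0]
    - [-0.8, 0, 0]
    - [-0.8, 0, 0]
    - [-0.8, 0, 0]
    - [-0.8, 0, 0]
    - [0, 0, 0]
  rotation:
    - [0, 0, 0]
    - [0, 0, 0]
    - [0, 0, 0]
    - [0, 0, 0]
    - [0, 0, 0]
    - [0, 0, 0]
    - [0, 0, 0]
  grip_force: 60

```text
clock: 20.25
position: [0.57, 0.1721, 0.1359]
tool_rot: [0.934, 1.564, 0.71]
force: [0.9, -0.2, -1.0]
grip_width: 0.0303
```

Run:
```python
from h import *
np.set_printoptions(precision=4,suppress=True)
# caster frame target: wedge straight side along stop; TCP for wedge mid at caster (xm,ym)
C=(.6033,-.2122,.0055)
t=frame(*C,[[-.125-.02,-.072+.0145+.003+.0014,.14]])[0]
d,r,s=err(t,C[2]); print(t,d,r,s['position'],s['force'],s['grip_width'])
```

```text
[ 0.4586 -0.2661  0.14  ] [ -0.2261 -15.066   -0.3641] [-2.1986  0.0467 -0.05  ] [0.57   0.1721 0.1359] [ 0.9389 -0.1532 -0.9874] 0.030305974119250328
```

>>> arm_command:
  delta_pos:
    - [0, 0, 0]
    - [0, 0, 0]
    - [0, 0, 0]
    - [0, -0.97, -0.25]
    - [0, -0.97, -0.25]
    - [0, -0.97, -0.25]
    - [0, -0.97, -0.25]
    - [0, -0.97, -0.25]
    - [0, -0.97, -0.25]
    - [0, -0.97, -0.25]
  rotation:
    - [-0.73, 0.03, 0]
    - [-0.73, 0, 0]
    - [-0.73, 0, 0]
    - [0, 0, 0]
    - [0, 0, 0]
    - [0, 0, 0]
    - [0, 0, 0]
    - [0, 0, 0]
    - [0, 0, 0]
    - [0, 0, 0]

```text
clock: 21.25
position: [0.5177, -0.0341, 0.1342]
tool_rot: [1.251, 1.562, 1.273]
force: [0.7, 0.3, -1.6]
grip_width: 0.0306
```

>>> arm_command:
  delta_pos:
    - [0, -0.97, -0.25]
    - [0, -0.97, -0.25]
    - [0, -0.97, -0.25]
    - [0, -0.97, -0.25]
    - [0, -0.97, -0.25]
    - [0, -0.97, -0.25]
    - [0, -0.97, -0.25]
    - [0, -0.6, -0.15]
    - [0, 0, 0]
    - [0, 0, 0]
  rotation:
    - [0, 0, 0]
    - [0, 0, 0]
    - [0, 0, 0]
    - [0, 0, 0]
    - [0, 0, 0]
    - [0, 0, 0]
    - [0, 0, 0]
    - [0, 0, 0]
    - [0, 0, 0]
    - [0, 0, 0]

```text
clock: 22.25
position: [0.459, -0.2694, 0.1313]
tool_rot: [1.48, 1.563, 1.497]
force: [0.7, 0.9, -0.3]
grip_width: 0.0303
```

Run:
```python
from h import *
np.set_printoptions(precision=4,suppress=True)
C=(.6033,-.2122,.0055)
t=frame(*C,[[-.125-.02,-.072+.0145+.003+.0014,.05]])[0]
d,r,s=err(t,C[2]); print(t,d,r,s['position'],s['force'],s['grip_width'])
```

```text
[ 0.4586 -0.2661  0.05  ] [ 2.7105  0.0888 -0.0136] [ 0.1116  0.0065 -0.0761] [ 0.459  -0.2694  0.1313] [ 0.6892  0.8603 -0.2878] 0.030303687510941972
```

>>> arm_command:
  delta_pos:
    - [0.85, 0.05, 0]
    - [0.85, 0.05, 0]
    - [0.85, 0, 0]
    - [0.5, 0, 0]
    - [0, 0, 0]
    - [0, 0, 0]
  rotation:
    - [0.11, 0, -0.07]
    - [0, 0, 0]
    - [0, 0, 0]
    - [0, 0, 0]
    - [0, 0, 0]
    - [0, 0, 0]

```text
clock: 22.85
position: [0.4617, -0.2605, 0.0377]
tool_rot: [0.498, 1.567, 0.509]
force: [0.8, 0.1, -0.8]
grip_width: 0.0304
```

Run:
```python
from h import *
import pickle
np.set_printoptions(precision=4,suppress=True)
C=(.6033,-.2122,.0055)
t=frame(*C,[[-.125-.02,-.072+.0145+.003+.0014,.03]])[0]
d,r,s=err(t,C[2]); print(t,d,r,s['position'],s['force'],s['grip_width'])
c,f=snap("wrist","w9"); pickle.dump(c,open("w9.pkl","wb"))
T=optics.grab_frame("top")[:,:,::-1].copy(); cv2.imwrite("pics/t9.png",T)
# orange pixels
hsv=cv2.cvtColor(f,cv2.COLOR_BGR2HSV); m=cv2.inRange(hsv,(6,120,40),(24,255,255)); ys,xs=np.nonzero(m); print(len(xs),xs.min(),xs.max(),ys.min(),ys.max())
cv2.imwrite("pics/w9b.png",cv2.resize(cv2.convertScaleAbs(f,alpha=1.4),(800,600),interpolation=cv2.INTER_CUBIC))
```

```text
[ 0.4586 -0.2661  0.03  ] [ 0.257  -0.1845 -0.1064] [ 0.0568  0.0295 -0.0161] [ 0.4617 -0.2605  0.0377] [ 0.8225  0.1495 -0.7539] 0.03037105563206874
24284 215 532 136 387
```

View pics/w9b.png

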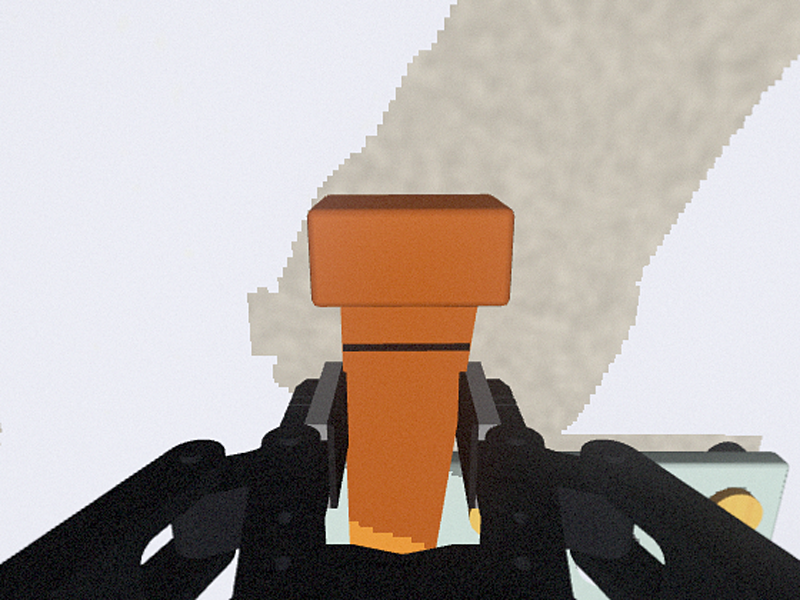

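The wedge hangs straight in the jaws: black line (343,347)–(470,347), head's top face (308,210)–(513,210) to (313,305)–(509,305). The nose is hidden behind the gripper, so I fit the held wedge's pose.

Run:
```python
from h import *
import pickle
np.set_printoptions(precision=4,suppress=True)
c=pickle.load(open("w9.pkl","rb"))
s=lambda a:(np.array(a)+.5)*.7-.5
W=np.array([[-.037,-.0145,.02],[-.037,.0195,.02],[-.075,-.024,.03],[-.075,.024,.03],[-.051,-.024,.03],[-.051,.024,.03]])
uv=s([[343,347],[470,347],[308,210],[513,210],[313,305],[509,305]])
f=lambda p:(proj(c,R.from_euler('z',p[2]).apply(W)+[p[0],p[1],p[3]])-uv).ravel()
g=least_squares(f,[.48,-.26,0,.03]); print(g.x,f(g.x).reshape(-1,2))
ft=lambda p:(proj(c,R.from_euler('zyx',[p[2],p[4],p[5]]).apply(W)+[p[0],p[1],p[3]])-uv).ravel()
g=least_squares(ft,[.48,-.26,0,.03,0,0]); print(g.x,abs(g.fun).max())
```

```text
[ 0.4826 -0.2592 -0.0137  0.035 ] [[ 5.6612 -2.5362]
 [ 4.4644 -0.6268]
 [-1.5522 -1.9834]
 [-0.7086  1.5113]
 [-3.1449  0.1544]
 [-3.6422  3.2232]]
[ 0.4828 -0.2639 -0.0336  0.0384 -0.0257 -0.1659] 3.1380568756205207
```

Run:
```python
from h import *
import pickle
np.set_printoptions(precision=4,suppress=True)
c=pickle.load(open("w9.pkl","rb"))
s=lambda a:(np.array(a)+.5)*.7-.5
uv=s([[343,347],[470,347],[308,210],[513,210],[313,305],[509,305]])
def f(p):
    h=p[4]; W=np.array([[-.037,-.0145,.02],[-.037,.0195,.02],[-.075,h-.024,.03],[-.075,h+.024,.03],[-.051,h-.024,.03],[-.051,h+.024,.03]])
    return (proj(c,R.from_euler('z',p[2]).apply(W)+[p[0],p[1],p[3]])-uv).ravel()
g=least_squares(f,[.48,-.26,0,.03,.003]); print(g.x,g.fun.reshape(-1,2))
# caddy image w8 check of same head offset
c8=pickle.load(open("w8.pkl","rb")); h=unproj(c8,s([[345,163],[450,163],[345,215],[450,215]]),.036)
print(R.from_euler('z',.2327).apply(h-[.5884,.1661,0]))
```

```text
[ 0.4826 -0.2602  0.0123  0.0352  0.0034] [[ 0.5003 -1.4997]
 [-0.5083 -1.7046]
 [-0.2992 -0.1661]
 [ 0.8546 -0.4263]
 [-0.1761  1.9136]
 [-0.4028  1.6139]]
[[-0.0745 -0.02    0.036 ]
 [-0.0741  0.0263  0.036 ]
 [-0.0515 -0.0209  0.036 ]
 [-0.0511  0.0267  0.036 ]]
```

>>> arm_command:
  delta_pos:
    - [0.13, -0.1, 0]
    - [0.13, -0.1, 0]
    - [0, 0, 0]
    - [0, 0, 0]
  rotation:
    - [0.06, 0, 0]
    - [0, 0, 0]
    - [0, 0, 0]
    - [0, 0, 0]

```text
clock: 23.35
position: [0.4632, -0.2681, 0.0319]
tool_rot: [-0.045, 1.564, -0.042]
force: [-0.3, -0.7, -2.2]
grip_width: 0.0299
```

Run:
```python
from h import *
np.set_printoptions(precision=4,suppress=True)
C=(.6033,-.2122,.0055)
t=frame(*C,[[-.040-.021,-.0535-.0003,.029]])[0]
d,r,s=err(t,C[2]); print(t,d,r,s['position'],s['force'],s['grip_width'])
```

```text
[ 0.5426 -0.2663  0.029 ] [0.1149 0.0481 2.6472] [-0.0145  0.0683  0.0032] [ 0.4632 -0.2681  0.0319] [-0.2944 -0.697  -2.1743] 0.0299117139175335
```

>>> arm_command:
  delta_pos:
    - [0.05, 0.03, 0.6]
    - [0.05, 0.02, 0.6]
    - [0, 0, 0.6]
    - [0, 0, 0.5]
    - [0, 0, 0.3]
    - [0, 0, 0]
    - [0, 0, 0]
  rotation:
    - [0, 0.07, 0]
    - [0, 0, 0]
    - [0, 0, 0]
    - [0, 0, 0]
    - [0, 0, 0]
    - [0, 0, 0]
    - [0, 0, 0]

```text
clock: 24.05
position: [0.5426, -0.2668, 0.0293]
tool_rot: [-2.974, 1.569, -2.972]
force: [-0.6, -0.6, -1.5]
grip_width: 0.0304
```

Run:
```python
from h import *
np.set_printoptions(precision=4,suppress=True)
C=(.6033,-.2122,.0055)
t=frame(*C,[[-.040-.021,-.0535-.0003,.029]])[0]
d,r,s=err(t,C[2]); print(t,d,r,s['position'],s['force'],s['moment'],s['grip_width'])
```

```text
[ 0.5426 -0.2663  0.029 ] [0.0089 0.0146 0.0004] [-0.0309 -0.0131  0.0022] [ 0.5426 -0.2668  0.0293] [-0.5516 -0.5608 -1.5355] [0.0141 0.0285 0.0113] 0.03043657043469781
```

>>> arm_command:
  delta_pos:
    - [0.1, 0, 0]
    - [0.1, 0, 0]
    - [0, 0, 0]
  rotation:
    - [0, 0, 0]
    - [0, 0, 0]
    - [0, 0, 0]

```text
clock: 24.35
position: [0.5408, -0.2672, 0.0228]
tool_rot: [-3.076, 1.568, -3.075]
force: [0.6, 0.2, -0.8]
grip_width: 0.0309
```

>>> arm_command:
  delta_pos:
    - [0.07, 0, 0]
    - [0, 0, 0]
    - [0, 0, 0]
  rotation:
    - [0, 0, 0]
    - [0, 0, 0]
    - [0, 0, 0]

```text
clock: 24.65
position: [0.5402, -0.2674, 0.0204]
tool_rot: [-3.09, 1.568, -3.09]
force: [-0.2, 0.2, -1.9]
grip_width: 0.0306
```

>>> arm_command:
  delta_pos:
    - [0.06, 0, 0]
    - [0, 0, 0]
    - [0, 0, 0]
  rotation:
    - [0, 0, 0]
    - [0, 0, 0]
    - [0, 0, 0]

```text
clock: 24.95
position: [0.5403, -0.2674, 0.0186]
tool_rot: [-3.065, 1.568, -3.065]
force: [-0.0, 0.2, -1.0]
grip_width: 0.0305
```

>>> arm_command:
  delta_pos:
    - [0.06, 0, 0]
    - [0, 0, 0]
    - [0, 0, 0]
  rotation:
    - [0, 0, 0]
    - [0, 0, 0]
    - [0, 0, 0]

```text
clock: 25.25
position: [0.5406, -0.2677, 0.0185]
tool_rot: [-2.816, 1.569, -2.815]
force: [0.5, -0.1, -1.3]
grip_width: 0.0302
```

>>> arm_command:
  delta_pos:
    - [-0.02, -0.08, 0]
    - [0, 0, 0]
    - [0, 0, 0.35]
    - [0, 0, 0.35]
    - [0, 0, 0]
    - [0, 0, 0]
  rotation:
    - [0, 0, 0]
    - [0, 0, 0]
    - [0, 0, 0]
    - [0, 0, 0]
    - [0, 0, 0]
    - [0, 0, 0]

```text
clock: 25.85
position: [0.5639, -0.2698, 0.0185]
tool_rot: [-3.098, 1.569, -3.097]
force: [-0.8, 0.5, -1.8]
grip_width: 0.0302
```

Run:
```python
from h import *
np.set_printoptions(precision=4,suppress=True)
C=(.6033,-.2122,.0055)
optics.grab_frame("top")
d,r,s=err([.5706,-.27,.0185],C[2]); print(d,r,s['position'],s['force'],s['moment'],s['grip_width'])
print(frame(0,0,-C[2],s['position']-np.array([C[0],C[1],0]))+[.021,0,0])
```

```text
[-0.     -0.0109  0.22  ] [-0.0413 -0.0172  0.0001] [ 0.564  -0.2697  0.0185] [ 0.3256 -0.3098 -0.5336] [ 0.0315 -0.0077  0.0028] 0.030542605233644445
[[-0.0186 -0.0573  0.0185]]
```

>>> arm_command:
  delta_pos:
    - [0, 0, 0]
    - [0, 0, 0]
    - [0, 0, 0]
    - [-0.4, 0, 0]
    - [-0.9, 0, 0]
    - [-0.9, 0, 0]
    - [0, 0, -0.9]
    - [0, 0, -0.9]
    - [0, 0, -0.9]
    - [0, 0, -0.3]
  rotation:
    - [0, 0, 0]
    - [0, 0, 0]
    - [0, 0, 0]
    - [0, 0, 0]
    - [0, 0, 0]
    - [0, 0, 0]
    - [0, 0, 0]
    - [0, 0, 0]
    - [0, 0, 0]
    - [0, 0, 0]
  gripper: -0.4

```text
clock: 26.9
position: [0.4725, -0.2704, 0.0929]
tool_rot: [-0.689, 1.567, -0.688]
force: [1.1, -0.0, 0.2]
grip_width: 0.0601
```

>>> arm_command:
  delta_pos:
    - [0, 0, 0]
    - [0, 0, 0]
    - [0, 0, 0]
    - [0, 0, 0]
  rotation:
    - [0, 0, 0]
    - [0, 0, 0]
    - [0, 0, 0]
    - [0, 0, 0]
  gripper: 1

```text
clock: 27.3
position: [0.4747, -0.2707, 0.0947]
tool_rot: [-0.497, 1.564, -0.496]
force: [0.3, -0.4, -0.7]
grip_width: 0.0015
```

Run:
```python
from h import *
import pickle
np.set_printoptions(precision=4,suppress=True)
C=(.6033,-.2122,.0055)
t=frame(*C,[[-.130,-.056,.0155]])[0]
d,r,s=err(t,C[2]); print(t,d,r,s['position'],s['force'],s['grip_width'])
c,f=snap("wrist","w10"); pickle.dump(c,open("w10.pkl","wb"))
hsv=cv2.cvtColor(f,cv2.COLOR_BGR2HSV); m=cv2.inRange(hsv,(4,150,40),(18,255,255)); m[:, :150]=0
n,l,st,ce=cv2.connectedComponentsWithStats(m); 
for i in range(1,n):
    if st[i,4]>150: print(st[i],ce[i])
T=optics.grab_frame("top")[:,:,::-1].copy(); cv2.imwrite("pics/t10.png",T)
# predicted head top corners
W=frame(*C,[[-.0186+a,-.0573+b,.05] for a in(-.075,-.051) for b in(-.0206,.0274)])
print(proj(c,W), proj(cam("top"),W))
```

```text
[ 0.4736 -0.2689  0.0155] [ 2.6384  0.0678 -0.0513] [-0.0402  0.0531  0.029 ] [ 0.4747 -0.2707  0.0947] [ 0.2719 -0.378  -0.7464] 0.001490950376576905
[280 259   4  64 237] [281.5063 292.5232]
[301 259  25  40 228] [317.5482 270.8509]
[271 326  22  62 733] [281.5171 365.6276]
[[245.064  281.4046]
 [327.0048 281.1462]
 [246.3871 316.9119]
 [325.7714 316.6871]] [[388.0118 236.5326]
 [369.1735 236.3783]
 [387.8207 227.1527]
 [369.0287 226.9952]]
```

Run:
```python
from h import *
f=cv2.imread("pics/t10.png"); hsv=cv2.cvtColor(f,cv2.COLOR_BGR2HSV); m=cv2.inRange(hsv,(4,120,40),(20,255,255)); m[:,:340]=0; m[:,420:]=0; m[:150]=0; m[300:]=0
n,l,st,ce=cv2.connectedComponentsWithStats(m); print([ (st[i],ce[i]) for i in range(1,n) if st[i,4]>5])
C=(.6033,-.2122,.0055); c=cam("top")
print(proj(c,frame(*C,[[.0564,-.0718,.04],[.0564,-.0518,.04]])))
```

```text
[(array([369, 181,  17,  58, 667], dtype=int32), array([378.72713643, 213.18290855])), (array([358, 229,   7,   7,  33], dtype=int32), array([360.96969697, 231.81818182]))]
[[383.65640917 179.43033786]
 [375.98644142 179.35890168]]
```

>>> arm_command:
  delta_pos:
    - [0.9, 0.06, -0.05]
    - [0.9, 0, 0]
    - [0.7, 0, 0]
    - [0.1, 0, 0]
    - [0, 0, 0]
  rotation:
    - [-0.04, 0.05, 0.03]
    - [0, 0, 0]
    - [0, 0, 0]
    - [0, 0, 0]
    - [0, 0, 0]

```text
clock: 27.9
position: [0.4752, -0.2688, 0.0144]
tool_rot: [-0.129, 1.569, -0.122]
force: [0.0, -0.7, 1.4]
grip_width: -0.0004
```

Run:
```python
from h import *
np.set_printoptions(precision=4,suppress=True)
C=(.6033,-.2122,.0055)
t=frame(*C,[[-.054,-.056,.0155]])[0]
d,r,s=err(t,C[2]); print(t,d,r,s['position'],s['force'],s['grip_width'])
```

```text
[ 0.5496 -0.2685  0.0155] [-0.0334 -0.0083  2.4811] [0.0144 0.0147 0.0019] [ 0.4752 -0.2688  0.0144] [ 0.0119 -0.7057  1.376 ] -0.00041117586226904865
```

>>> arm_command:
  delta_pos:
    - [0, 0, 0.4]
    - [0, 0, 0.4]
    - [0, 0, 0.3]
    - [0, 0, 0.2]
    - [0, 0, 0]
  rotation:
    - [0, 0, 0]
    - [0, 0, 0]
    - [0, 0, 0]
    - [0, 0, 0]
    - [0, 0, 0]

```text
clock: 28.4
position: [0.5197, -0.269, 0.0178]
tool_rot: [-0.327, 1.565, -0.319]
force: [-0.0, -0.2, 0.4]
grip_width: -0.0001
```

>>> arm_command:
  delta_pos:
    - [0, 0, 0.15]
    - [0, 0, 0.15]
    - [0, 0, 0]
  rotation:
    - [0, 0, 0]
    - [0, 0, 0]
    - [0, 0, 0]

```text
clock: 28.7
position: [0.5278, -0.2692, 0.0178]
tool_rot: [-0.57, 1.568, -0.563]
force: [-0.2, -0.0, 0.5]
grip_width: 0.0001
```

Run:
```python
from h import *
np.set_printoptions(precision=4,suppress=True)
f=optics.grab_frame("top")[:,:,::-1].copy(); cv2.imwrite("pics/t11.png",f)
hsv=cv2.cvtColor(f,cv2.COLOR_BGR2HSV); m=cv2.inRange(hsv,(4,120,40),(20,255,255)); m[:,:340]=0; m[:,420:]=0; m[:150]=0; m[300:]=0
n,l,st,ce=cv2.connectedComponentsWithStats(m); print([ (st[i],ce[i]) for i in range(1,n) if st[i,4]>5])
c,f=snap("wrist","w11"); import pickle; pickle.dump(c,open("w11.pkl","wb"))
hsv=cv2.cvtColor(f,cv2.COLOR_BGR2HSV); m=cv2.inRange(hsv,(4,150,40),(20,255,255))
n,l,st,ce=cv2.connectedComponentsWithStats(m); print([ (st[i],ce[i]) for i in range(1,n) if st[i,4]>50])
print(monitor.observe()['force'])
C=(.6033,-.2122,.0055)
for dx in (0,.01,.02,.03):
  print(dx,proj(c,frame(*C,[[-.0186+dx+a,-.0573+b,.05] for a in(-.075,-.051) for b in(-.0206,.0274)])).ravel(), proj(cam("top"),frame(*C,[[.0564+dx,-.062,.04]])))
```

```text
[(array([369, 170,  17,  53, 346], dtype=int32), array([378.1936, 192.6069])), (array([358, 229,   7,   7,  24], dtype=int32), array([360.0833, 232.2083]))]
[(array([361, 258,  40,  28, 281], dtype=int32), array([380.2456, 275.3132])), (array([224, 288,  19,  27, 278], dtype=int32), array([232.8273, 299.2014])), (array([321, 288,  22,  28, 329], dtype=int32), array([331.386 , 299.5228])), (array([274, 355,  16,  31, 398], dtype=int32), array([281.5578, 371.2186]))]
[-0.4146  0.0224  0.4394]
0 [215.9667 252.7635 353.8975 252.8779 219.2705 312.8784 350.1715 312.9985] [[379.8985 179.3953]]
0.01 [217.3843 278.5801 352.2987 278.6971 220.5521 336.1503 348.7261 336.2724] [[379.8257 175.6285]]
0.02 [218.7428 303.2894 350.7665 303.4086 221.7826 358.4693 347.3383 358.593 ] [[379.7527 171.8696]]
0.03 [220.0457 326.9592 349.2971 327.0805 222.965  379.8915 346.0049 380.0166] [[379.6798 168.1186]]
```

>>> arm_command:
  delta_pos:
    - [0, 0, 0.12]
    - [0, 0, 0]
    - [0, 0, 0]
  rotation:
    - [0, 0, 0]
    - [0, 0, 0]
    - [0, 0, 0]

```text
clock: 29.1
position: [0.53, -0.2692, 0.0178]
tool_rot: [-1.214, 1.57, -1.208]
force: [1.1, 0.2, -1.0]
grip_width: -0.0003
```

>>> arm_command:
  delta_pos:
    - [0, 0, 0.12]
    - [0, 0, 0]
    - [0, 0, 0]
  rotation:
    - [0, 0, 0]
    - [0, 0, 0]
    - [0, 0, 0]

```text
clock: 29.4
position: [0.5321, -0.2692, 0.0178]
tool_rot: [-3.025, 1.568, -3.019]
force: [-0.6, -0.4, -1.3]
grip_width: -0.0001
```

>>> arm_command:
  delta_pos:
    - [0, 0, 0.12]
    - [0, 0, 0]
    - [0, 0, 0]
  rotation:
    - [0, 0, 0]
    - [0, 0, 0]
    - [0, 0, 0]

```text
clock: 29.7
position: [0.5339, -0.2692, 0.0177]
tool_rot: [3.073, 1.565, 3.077]
force: [-1.2, 0.5, 0.4]
grip_width: -0.0003
```

>>> arm_command:
  delta_pos:
    - [0, 0, 0]
    - [0, 0, 0]
    - [0, 0, 0]
    - [0, 0, 0]
    - [0, 0, 0]
  rotation:
    - [0, 0, 0]
    - [0, 0, 0]
    - [0, 0, 0]
    - [0, 0, 0]
    - [0, 0, 0]

```text
clock: 30.2
position: [0.534, -0.2692, 0.0177]
tool_rot: [3.073, 1.565, 3.077]
force: [-1.8, -0.4, 0.3]
grip_width: 0.0003
```

>>> arm_command:
  delta_pos:
    - [0, 0, 0.15]
    - [0, 0, 0.15]
    - [0, 0, 0.15]
  rotation:
    - [0, 0.04, 0]
    - [0, 0, 0]
    - [0, 0, 0]

```text
clock: 30.5
position: [0.5392, -0.2693, 0.017]
tool_rot: [3.01, 1.545, 3.012]
force: [-20.1, 1.4, 13.8]
grip_width: -0.0
```

```bash
cat > line.py <<'E'
from h import *
import pickle
c,f=snap("wrist","wl"); pickle.dump(c,open("wl.pkl","wb"))
C=(.6033,-.2122,.0055); s=monitor.observe()
print(s['position'],s['force'],R.from_euler('xyz',s['tool_rot']).as_matrix()[:,0])
hsv=cv2.cvtColor(f,cv2.COLOR_BGR2HSV); m=cv2.inRange(hsv,(4,150,30),(20,255,255))
n,l,st,ce=cv2.connectedComponentsWithStats(m); print([st[i] for i in range(1,n) if st[i,4]>50])
t=optics.grab_frame("top")[:,:,::-1].copy(); cv2.imwrite("pics/tl.png",t)
hsv=cv2.cvtColor(t,cv2.COLOR_BGR2HSV); m=cv2.inRange(hsv,(4,120,40),(20,255,255)); m[:,:340]=0; m[:,420:]=0; m[:150]=0; m[300:]=0
n,l,st,ce=cv2.connectedComponentsWithStats(m); print([st[i] for i in range(1,n) if st[i,4]>5])
E
python3 line.py
```

```text
[ 0.53961313 -0.26924723  0.01688627] [-19.79146342   1.47048057  13.28502496] [-0.02571578  0.00333903 -0.99966372]
[array([373, 252,  19,  10,  63], dtype=int32), array([225, 291,  18,  24, 221], dtype=int32), array([321, 290,  22,  26, 313], dtype=int32), array([274, 355,  16,  33, 437], dtype=int32)]
[array([369, 166,  17,  51, 293], dtype=int32), array([358, 229,   7,   7,  39], dtype=int32)]
```

>>> arm_command:
  delta_pos:
    - [-0.03, 0, 0.12]
    - [-0.03, 0, 0.15]
    - [-0.03, 0, 0.15]
  rotation:
    - [0, -0.15, 0]
    - [0, -0.1, 0]
    - [0, -0.05, 0]

```text
clock: 30.9
position: [0.545, -0.2691, 0.0174]
tool_rot: [2.41, 1.562, 2.41]
force: [-12.9, -0.1, -0.0]
grip_width: -0.0001
```

```bash
python3 line.py
```

```text
[ 0.54539522 -0.26908224  0.01739897] [-11.27970266   1.58068521  -0.12064669] [-0.00657198  0.0060713  -0.99995997]
[array([383, 236,  14,  13,  51], dtype=int32), array([321, 289,  22,  27, 328], dtype=int32), array([225, 290,  18,  25, 240], dtype=int32), array([274, 355,  16,  33, 441], dtype=int32)]
[array([369, 164,  17,  51, 323], dtype=int32), array([358, 229,   7,   7,  39], dtype=int32)]
```

>>> arm_command:
  delta_pos:
    - [0, 0, -0.4]
    - [0, 0, -0.4]
    - [-1, 0, 0]
    - [-1, 0, 0]
    - [-1, 0, 0]
    - [-1, 0, 0]
    - [-1, 0.5, 0.5]
    - [-1, 0.5, 0.5]
    - [0, 0, 0]
    - [0, 0, 0]
  rotation:
    - [0, 0, 0]
    - [0, 0, 0]
    - [0, 0, 0]
    - [0, 0, 0]
    - [0, 0, 0]
    - [0, 0, 0]
    - [0, 0, 0]
    - [0, 0, 0]
    - [0, 0, 0]
    - [0, 0, 0]

```text
clock: 32.0
position: [0.5513, -0.2393, 0.2047]
tool_rot: [1.995, 1.564, 1.994]
force: [-1.0, -0.5, -0.2]
grip_width: 0.0003
```

Run:
```python
from h import *
import pickle
np.set_printoptions(precision=2,suppress=True)
c,f=snap("wrist","w12"); pickle.dump(c,open("w12.pkl","wb"))
C=(.6033,-.2122,.0055); s=monitor.observe(); print(s['position'],s['force'])
u=proj(c,frame(*C,[[-.005,-.072,.044],[-.005,-.072,.02],[-.005,-.0575,.04],[-.005,-.09,.044],[-.044,-.0575,.05],[.037,-.065,.04]])); print(u)
col=int(u[2,0]); 
hsv=cv2.cvtColor(f,cv2.COLOR_BGR2HSV)
for k in (col-4,col,col+4):
  print(k,[tuple(hsv[r,k]) [0:1]+tuple(hsv[r,k])[2:] for r in range(int(u[2,1])-30,int(u[2,1])+22)])
```

```text
[ 0.55 -0.24  0.2 ] [0.04 0.19 0.44]
[[228.2  231.21]
 [231.46 222.24]
 [244.87 229.49]
 [207.98 231.39]
 [242.25 190.36]
 [238.39 271.81]]
240 [(np.uint8(11), np.uint8(127)), (np.uint8(11), np.uint8(129)), (np.uint8(11), np.uint8(128)), (np.uint8(10), np.uint8(127)), (np.uint8(10), np.uint8(130)), (np.uint8(11), np.uint8(127)), (np.uint8(11), np.uint8(126)), (np.uint8(11), np.uint8(128)), (np.uint8(12), np.uint8(130)), (np.uint8(11), np.uint8(126)), (np.uint8(10), np.uint8(128)), (np.uint8(11), np.uint8(128)), (np.uint8(11), np.uint8(128)), (np.uint8(10), np.uint8(126)), (np.uint8(10), np.uint8(126)), (np.uint8(11), np.uint8(114)), (np.uint8(17), np.uint8(156)), (np.uint8(17), np.uint8(154)), (np.uint8(17), np.uint8(154)), (np.uint8(16), np.uint8(154)), (np.uint8(16), np.uint8(154)), (np.uint8(16), np.uint8(157)), (np.uint8(16), np.uint8(155)), (np.uint8(17), np.uint8(153)), (np.uint8(17), np.uint8(153)), (np.uint8(17), np.uint8(157)), (np.uint8(12), np.uint8(134)), (np.uint8(158), np.uint8(42)), (np.uint8(105), np.uint8(42)), (np.uint8(16), np.uint8(161)), (np.uint8(16), np.uint8(1
[... 3190 characters left out ...]
), np.uint8(159)), (np.uint8(16), np.uint8(158)), (np.uint8(16), np.uint8(154)), (np.uint8(17), np.uint8(153)), (np.uint8(16), np.uint8(157)), (np.uint8(16), np.uint8(154)), (np.uint8(17), np.uint8(154)), (np.uint8(17), np.uint8(153)), (np.uint8(16), np.uint8(154)), (np.uint8(16), np.uint8(153)), (np.uint8(16), np.uint8(154)), (np.uint8(17), np.uint8(154)), (np.uint8(17), np.uint8(154)), (np.uint8(17), np.uint8(156)), (np.uint8(16), np.uint8(154)), (np.uint8(17), np.uint8(153)), (np.uint8(17), np.uint8(154)), (np.uint8(16), np.uint8(154)), (np.uint8(17), np.uint8(152)), (np.uint8(16), np.uint8(154)), (np.uint8(16), np.uint8(156)), (np.uint8(16), np.uint8(153)), (np.uint8(16), np.uint8(154))]
```

Run:
```python
import cv2,numpy as np
f=cv2.imread("pics/w12.png"); g=cv2.cvtColor(f,cv2.COLOR_BGR2GRAY)
for k in (212,217,222,225): print(k,g[212:242,k])
print("wall side")
for k in (395,402,408,412): print(k,g[212:242,k])
print(list(zip(range(196,280),g[228,196:280])))
```

```text
212 [156 155 158 155 153 155 154 154 154 155 156 163 103  48  43  42  48  49
  40  83 105 101 103 106 101 100 102 102 103 105]
217 [158 152 154 155 154 156 154 155 158 105 109  45  43  50  45  47  44  50
  47  82 105 105 104 105 103 102 104 104 102 103]
222 [116 113 102 119 154 155 154 155 160 107  87  45  46  49  46  47  52  49
  45  81 106 106 104 106 105 104 103 102 106 102]
225 [116 118 100 124 154 154 155 155 159 102  90  49  44  47  48  48  40  48
  42  77 102 105 104 104 103 105 103 103 104 103]
wall side
395 [150 149 147 151 150 148 148 148 158  56  47  51  47  48  45  53  47  52
  51  39  34  34  47  46  47  45  48  44  44  44]
402 [148 151 150 148 148 149 150 149 157  60  46  47  45  47  49  51  48  85
  99 102 103 104  98  99 101 101  98  99 100 102]
408 [150 150 151 148 148 148 152 150 151 152 152 155 106  52  47  52  44  83
  97 104 102  99  98  98 100 100 102  97 100  98]
412 [158 156 158 158 159 157 159 158 156 159 159 158 157 154 156 165 109  78
  92  88  89 106 103 101 123 120 142 142 143 163]
[(196, np.uint8(158)), (197, np.uint8(159)), (198, np.uint8(158)), (199, n
[... 1035 characters left out ...]
nt8(121)), (248, np.uint8(118)), (249, np.uint8(118)), (250, np.uint8(121)), (251, np.uint8(118)), (252, np.uint8(116)), (253, np.uint8(120)), (254, np.uint8(119)), (255, np.uint8(119)), (256, np.uint8(120)), (257, np.uint8(120)), (258, np.uint8(117)), (259, np.uint8(120)), (260, np.uint8(117)), (261, np.uint8(120)), (262, np.uint8(118)), (263, np.uint8(117)), (264, np.uint8(117)), (265, np.uint8(119)), (266, np.uint8(45)), (267, np.uint8(31)), (268, np.uint8(35)), (269, np.uint8(32)), (270, np.uint8(24)), (271, np.uint8(36)), (272, np.uint8(37)), (273, np.uint8(33)), (274, np.uint8(27)), (275, np.uint8(42)), (276, np.uint8(37)), (277, np.uint8(34)), (278, np.uint8(35)), (279, np.uint8(35))]
```

>>> arm_command:
  delta_pos:
    - [0, -0.5, -0.6]
    - [0, -0.5, -0.65]
    - [0, 0, 0]
    - [0.9, 0, 0]
    - [0.9, 0, 0]
    - [0.9, 0, 0]
    - [0.9, 0, 0]
    - [0.9, 0, 0]
    - [0.9, 0, 0]
    - [0, 0, 0]
  rotation:
    - [0, 0, 0]
    - [0, 0, 0]
    - [0, 0, 0]
    - [0, 0, 0]
    - [0, 0, 0]
    - [0, 0, 0]
    - [0, 0, 0]
    - [0, 0, 0]
    - [0, 0, 0]
    - [0, 0, 0]

```text
clock: 33.05
position: [0.5066, -0.2696, 0.0293]
tool_rot: [2.349, 1.557, 2.344]
force: [-0.6, 0.4, 0.6]
grip_width: -0.0
```

Run:
```python
from h import *
np.set_printoptions(precision=4,suppress=True)
d,r,s=err([.535,-.269,.0175],.0055); print(d,r,s['position'],s['force'])
```

```text
[0.3832 0.0205 0.9499] [-0.0975 -0.0887 -0.0909] [ 0.5066 -0.2696  0.0293] [-0.6413  0.4369  0.5584]
```

>>> arm_command:
  delta_pos:
    - [0.2, 0.02, 0]
    - [0.19, 0, 0]
    - [0, 0, 0.5]
    - [0, 0, 0.4]
    - [0, 0, 0]
  rotation:
    - [-0.1, -0.09, -0.09]
    - [0, 0, 0]
    - [0, 0, 0]
    - [0, 0, 0]
    - [0, 0, 0]

```text
clock: 33.55
position: [0.5347, -0.2695, 0.0191]
tool_rot: [1.39, 1.57, 1.394]
force: [-0.7, 0.0, -0.9]
grip_width: 0.0001
```

Run:
```python
from h import *
np.set_printoptions(precision=4,suppress=True)
d,r,s=err([.548,-.269,.0175],.0055); print(d,r,s['position'],s['force'])
```

```text
[0.0537 0.0157 0.4421] [-0.0155  0.0006 -0.003 ] [ 0.5347 -0.2695  0.0191] [-0.71    0.0381 -0.9368]
```

>>> arm_command:
  delta_pos:
    - [0, 0, 0.3]
    - [0, 0, 0.12]
    - [0, 0, 0.12]
  rotation:
    - [0, 0, 0]
    - [0, -0.03, 0]
    - [0, -0.03, 0]

```text
clock: 33.85
position: [0.5475, -0.2696, 0.019]
tool_rot: [2.167, 1.569, 2.17]
force: [-23.7, 1.6, 15.4]
grip_width: 0.0003
```

>>> arm_command:
  delta_pos:
    - [0, 0, 0.12]
  rotation:
    - [0, -0.03, 0]

```text
clock: 33.95
position: [0.5475, -0.2697, 0.0186]
tool_rot: [2.572, 1.565, 2.573]
force: [-25.7, 2.1, 18.6]
grip_width: -0.0
```

>>> arm_command:
  delta_pos:
    - [0, 0, -0.4]
    - [0, 0, -0.4]
    - [-1, 0, 0]
    - [-1, 0, 0]
    - [-1, 0, 0]
    - [-1, 0, 0]
    - [-1, 0.5, 0.5]
    - [-1, 0.5, 0.5]
    - [0, 0, 0]
    - [0, 0, 0]
  rotation:
    - [0, 0, 0]
    - [0, 0, 0]
    - [0, 0, 0]
    - [0, 0, 0]
    - [0, 0, 0]
    - [0, 0, 0]
    - [0, 0, 0]
    - [0, 0, 0]
    - [0, 0, 0]
    - [0, 0, 0]

```text
clock: 34.95
position: [0.5514, -0.2405, 0.2066]
tool_rot: [2.401, 1.566, 2.399]
force: [-0.0, -0.3, -1.7]
grip_width: 0.0001
```

```bash
cat > chk.py <<'E'
from h import *
import pickle,sys
np.set_printoptions(precision=2,suppress=True)
c,f=snap("wrist",sys.argv[1]); pickle.dump(c,open(sys.argv[1]+".pkl","wb"))
C=(.6033,-.2122,.0055); s=monitor.observe(); print(s['position'],s['force'])
u=proj(c,frame(*C,[[-.005,-.072,.044],[-.005,-.072,.02],[-.005,-.0575,.04],[-.005,-.081,.044],[-.005,-.081,.02]])); print(u)
g=cv2.cvtColor(f,cv2.COLOR_BGR2GRAY)
r=int(u[2,1])-12; k=int(u[2,0])
print("rows from",r)
for q in (k-3,k,k+3): print("wedge",q,g[r:r+24,q])
k=int(u[3,0])
for q in (k-2,k,k+4): print("stop",q,g[r:r+24,q])
E
python3 chk.py w13
```

```text
[ 0.55 -0.24  0.21] [0.44 0.51 0.47]
[[230.31 230.57]
 [233.48 221.72]
 [246.87 228.87]
 [220.26 230.66]
 [224.08 221.8 ]]
rows from 216
wedge 243 [ 82 117 114 116 118 115 113 116 117 117  83  49  46  60 120 116 114 112
 115 114 117 112 108 113]
wedge 246 [ 79 116 117 115 116 114 115 114 112 119  87  53  43  57 121 114 116 115
 113 115 113 114 114 115]
wedge 249 [100 116 115 116 117 113 116 119 116 117  86  46  34 100 115 115 116 115
 112 116 115 114 114 116]
stop 218 [153 154 156 156 158 103  76  48  44  47  45  45  46  41  63  96 109 102
 102 105 104 106 106 101]
stop 220 [154 154 156 155 159 104  71  48  43  52  43  48  49  47  65  96 106 106
 104 102 103 106 103 104]
stop 224 [121 155 156 151 161 106  60  41  45  45  49  48  45  41  64  94 107 106
 103 106 104 103 104 100]
```

>>> arm_command:
  delta_pos:
    - [0, -0.5, -0.6]
    - [0, -0.5, -0.65]
    - [0, 0, 0]
    - [0.9, 0, 0]
    - [0.9, 0, 0]
    - [0.9, 0, 0]
    - [0.9, 0, 0]
    - [0.9, 0, 0]
    - [0.9, 0, 0]
    - [0, 0, 0]
  rotation:
    - [0, 0, 0]
    - [0, 0, 0]
    - [0, 0, 0]
    - [0, 0, 0]
    - [0, 0, 0]
    - [0, 0, 0]
    - [0, 0, 0]
    - [0, 0, 0]
    - [0, 0, 0]
    - [0, 0, 0]

```text
clock: 36.0
position: [0.5059, -0.2714, 0.0315]
tool_rot: [2.579, 1.558, 2.573]
force: [0.5, 0.3, -0.6]
grip_width: -0.0
```

Run:
```python
from h import *
np.set_printoptions(precision=4,suppress=True)
d,r,s=err([.535,-.269,.0185],.0055); print(d,r,s['position'],s['force'])
```

```text
[0.4233 0.083  0.9726] [-0.1139 -0.1027 -0.0656] [ 0.5059 -0.2714  0.0315] [ 0.4737  0.2901 -0.6455]
```

>>> arm_command:
  delta_pos:
    - [0.22, 0.08, 0]
    - [0.19, 0, 0]
    - [0, 0, 0.5]
    - [0, 0, 0.4]
    - [0, 0, 0]
    - [0, 0, 0.3]
    - [-0.02, 0, 0.13]
    - [-0.03, 0, 0.15]
  rotation:
    - [-0.1, -0.1, -0.07]
    - [0, 0, 0]
    - [0, 0, 0]
    - [0, 0, 0]
    - [0, 0, 0]
    - [0, 0, 0]
    - [0, -0.05, 0]
    - [0, -0.05, 0]

```text
clock: 36.8
position: [0.5497, -0.2701, 0.0225]
tool_rot: [0.03, 1.565, 0.031]
force: [-15.4, -0.3, -0.1]
grip_width: 0.0001
```

>>> arm_command:
  delta_pos:
    - [0, 0, -0.4]
    - [0, 0, -0.4]
    - [-1, 0, 0]
    - [-1, 0, 0]
    - [-1, 0, 0]
    - [-1, 0, 0]
    - [-1, 0.5, 0.5]
    - [-1, 0.5, 0.5]
    - [0, 0, 0]
    - [0, 0, 0]
  rotation:
    - [0, 0, 0]
    - [0, 0, 0]
    - [0, 0, 0]
    - [0, 0, 0]
    - [0, 0, 0]
    - [0, 0, 0]
    - [0, 0, 0]
    - [0, 0, 0]
    - [0, 0, 0]
    - [0, 0, 0]

```text
clock: 37.8
position: [0.5499, -0.2407, 0.21]
tool_rot: [0.114, 1.565, 0.111]
force: [-0.1, 0.3, -0.3]
grip_width: -0.0001
```

```bash
python3 chk.py w14
python3 - <<'E'
import cv2
f=cv2.imread("pics/w14.png")[80:300,190:450]
cv2.imwrite("pics/w14b.png",cv2.resize(cv2.convertScaleAbs(f,alpha=1.4),None,fx=2.7,fy=2.7,interpolation=cv2.INTER_CUBIC))
E
```

```text
[ 0.55 -0.24  0.21] [0.08 0.14 0.55]
[[231.67 228.99]
 [234.79 220.1 ]
 [248.04 227.28]
 [221.74 229.08]
 [225.49 220.19]]
rows from 215
wedge 245 [112 112 100 117 112 114 116 116 113 116 112 112 119  44  43  69 116 117
 112 113 109 112 113 112]
wedge 248 [112 107  98 115 112 114 112 114 107 115 114 115 124  50  37  68 118 115
 112 115 116 113 112 116]
wedge 251 [111 108 101 114 112 113 117 113 115 114 115 113 119  47  42  67 116 111
 114 112 114 116 116 115]
stop 219 [154 155 152 156 103  87  49  42  48  51  53  44  46  42  90 104 103 102
 102 105 103 106 101 102]
stop 221 [154 153 156 158 102  88  45  48  49  49  43  47  48  45  90 101 101 105
 103 103 103 103 102 103]
stop 225 [114 111 104 158 105  92  49  42  43  47  49  47  49  41  87 106 103 103
 101 103 103 106 102 100]
```

View pics/w14b.png

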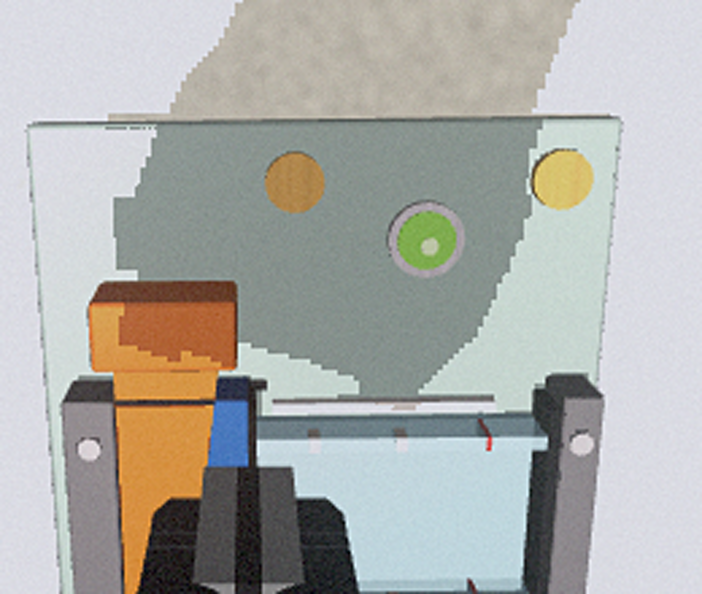

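The final view shows:
- the wedge flat in the gap, head at (165,330)
- its black line at row 402, level with the end stop's front edge
- the dam against the tray, and the tray's far end at the gasket (535–545, 430–580)

The arm is clear, so I hand in.

```bash
python3 -c "
from workcell import bot,monitor
print(monitor.observe()['clock'],bot.job_done())"
```

```text
the job is handed in; nothing more can be done
37.85 None
```

The gel caster is set up and handed in at 37.9 s. I slid the dam up until the tray met the gasket, then laid the orange wedge's nose in the gap. I drove it in by its head in three pushes, the last ones at 15–26 N.

- **Wedge depth:** the last camera check puts the black line level with the end stop's front edge, possibly about 1.5 mm past it. The gasket is then squeezed about 4.2 mm. That position is good to about 1 mm.
- **Rest of the scene:** the wedge and tray look flat in that last view, and the arm is clear. I did not look again at the caddy, comb, marker or glassware after the pick.
- **Fingertip offset:** the fingertips sit about 10 mm behind the reported TCP, not 14 mm ahead as stated. My first close on the dam rib therefore shut on empty air without touching anything. I measured the offset with a light touch on the bench and used it from then on.

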